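# Heft the canisters and load the full one

### The arm

A 6-joint arm with a two-finger parallel gripper is mounted at the origin on a cart in front of the work surface, level with it; the furniture and walls round the work are solid. World frame = base frame: x ahead of the robot, y to its left, z up, the work surface at z = 0. Lengths are in m, angles in degrees, forces in N, time in s.
With the tool pointing down it reaches from about 0.375 to 0.9 m from the base axis. Payload 3.1 kg.
Tool frame: the origin (TCP) lies at the very end of the fingers, on their centre line; the grasp point (between the pads) lies 19 mm behind it (bot.grip_point_offset is the distance from the TCP to the grasp point, in m); z points along the fingers, x is the direction in which the jaws open and shut, and the axes are right-handed (so a half turn about z gives the same grasp; the last joint's range is limited). The gripper opens to 87 mm and grips with 3 to 60 N. Pads are 19 mm wide; open, the fingers measure 117 mm over their backs; the gripper's body (75 mm by 190 mm) begins 51 mm behind the grasp point.
Start: joints at [-82.592, 30.224, 82.088, -0, 67.689, -10.227], TCP at [0.189, -0.596, 0.195] pointing down, gripper open.
Joint ranges: [-176.69, 176.69], [-43.24, 126.21], [12.49, 139.97], [-82, 262], [0, 151.66], [-163.58, 163.58]. Speed limits (degrees/s): [159.86, 159.86, 180, 180, 180, 180].

### API

Orientations are given as a 3x3 rotation matrix whose columns are the frame's x, y, z axes.
In Python, from rig import bot, capture, recognise, place_of gives the robot as it stands.
- The arm moves only by the tool send_rows, never from a script. Its argument "motion" is a list of rows, each a list of 2 entries, a list of its own where there are three numbers: the shift along the tool's x, y, z in mm, then the turn about the tool's z in rad. A call has exactly 5 rows; each row shifts and turns the pose as measured when the row begins, along the tool's axes as they then stand; what a row does not reach is not made up. A row lasts 1/12 s, in which the tool goes at most 41.7 mm and 7.16 degrees, less where a joint would pass 70% of its speed; a pose out of reach is approached as far as the arm can. A call with a gripper value outside its range is refused whole. "gripper" is the closure, from 0 (fully open) to 1 (shut), set as the call begins (left out, the last holds). The fingers move at their own pace and stop on an object; the grip force is fixed at half the most. Time passes only in rows, so rows that do not move let the fingers close, or fill a call up. It gives the time, the measured TCP pose, the force and the opening at its end, in the units of the state.
- bot.read_state(): the state, without advancing time (a new reading comes with each control period).
- capture(name): name is "scene" or "top" or "wrist"; returns a dict with "image" (420x560x3 uint8, blue, green, red), "fx", "fy", "cx", "cy" (pixels), "dist_coeffs" ([k1, k2, p1, p2, k3] as OpenCV has them; the pictures are not rectified), "rvec" (rotation vector, rad) and "tvec" (3), from world to camera coordinates, as OpenCV has them. Camera axes: x right, y down, z forward; pixel columns grow to the right and rows downward; lengths in m; the calibration is good to about 2 mm. A picture is of the moment at which its call begins. There is no depth.
- bot.hand_in(): hands the job in, once; it reports no verdict.
Trained networks look in the newest picture that a camera, given by its name, has taken for a name from the list of things; names that differ only in an ending like _2 or _b are one class to them, and where a whole thing is asked for, a point or a joint stands for the part that bears it (a point fixed in the world has none). Each returns a list of dicts, best first, with "p" (0 to 1); they miss things now and then, are a little off and sometimes report something else, mostly with a low value. They report only what shows in the picture. A call takes as long as a camera call. They do not tell look-alikes from the thing itself.
- recognise(camera, target): "xy" ([column, row] in pixels, amid what is visible of it).
- place_of(camera, target): "xy" ([column, row] in pixels: a listed point, or the origin of a listed thing).
The state is a dict: "time_s": time; "joint_positions": joint angles; "qvel": joint speeds; "tau": joint torques, N m; "position": TCP position; "tcp_rot": TCP orientation; "force": force on the tool from outside, world axes, zero at the start; "moment": the same for the moment, N m; "opening": opening from 0.0 (shut) to 1.0 (fully open).
Only numpy, scipy, OpenCV 4.12 (cv2) and the standard library are available. Lean on these libraries where they do the work, as an engineer would, in place of code of your own. Each camera call takes 0.05 s, during which the arm holds its last target.

### The job

Two rivet canisters that look alike stand in the rack, one full and one nearly empty: find the full one by its weight. Take it out, stand it upright on the bare bench and let go so that you can regrip it by its narrow ends, then lower it, without dropping it, upright between the two cheeks of the cradle until it sits right down on the base. The nearly empty one must end up standing in a bay of the rack; do not tip the canisters over or disturb the spanner, calipers and hammer lying about.

Things in the scene. Friction and masses are not known exactly. Their poses are not given: they have to be found in the camera images.
- canister_a: closed sheet-metal canister, 40 (its x) x 60 (its y) x 70 mm high plus a flat 3 mm cap disc (24 mm across) on top; origin at the centre of its underside, z up. Stands upright in one bay of the rack. The two canisters look the same; one is full (0.65 to 0.82 kg in all), the other nearly empty (0.23 kg); only the weight tells which. The filling can shift a few mm inside.
- canister_b: closed sheet-metal canister, 40 (its x) x 60 (its y) x 70 mm high plus a flat 3 mm cap disc (24 mm across) on top; origin at the centre of its underside, z up. Stands upright in one bay of the rack. The two canisters look the same; one is full (0.65 to 0.82 kg in all), the other nearly empty (0.23 kg); only the weight tells which. The filling can shift a few mm inside.
- rack: dark steel two-bay rack fixed on the bench, 74 (x) x 151 (y) mm; origin at the centre of its underside. Base plate 8 mm thick. Three partitions (y = -72, 0, 72 mm; 5 mm thick, 44 mm long in x) rise to 72 mm above the bench, 3.5 mm off the canisters' narrow ends: in the rack a canister can be gripped only on its broad faces, 40 mm apart along the rack's x
- bay_1 (a point): centre of the rack's bay at rack y = +36 mm, on top of the base plate (8 mm above the bench). Front and back of the bays have a lip 15 mm above the bench, inner faces 50 mm apart
- bay_2 (a point): centre of the rack's other bay, at rack y = -36 mm, on top of the base plate
- cradle: steel cradle fixed on the bench, base plate 100 (x) x 110 (y) x 10 mm; origin at the centre of its underside. Two cheeks, inner faces 48 mm apart (x = -24 and +24 mm), 50 mm long in y, rise to 73 mm above the bench and flare outwards above 58 mm; they cover the canister's broad faces. At the ends two lips stand 5 mm above the base plate, inner faces 70 mm apart along y
- cradle_seat (a point): centre of the cradle's seat, on its base plate, 10 mm above the bench, where the centre of the canister's underside belongs: 60 mm length along the cradle's y (either way round), midway between cheeks and lips. Its narrow ends, 60 mm apart along y, stay free for the fingers
- work_table: the steel bench; its top is the work surface at z = 0 (its origin lies on the floor below). Between the rack and the cradle is bare bench at x = 0.42 to 0.53 m, at least 180 mm wide in y.
- spanner: bystander: steel spanner 40 x 216 x 8 mm lying at the front edge of the bench; origin at the centre of its underside
- calipers: bystander: steel calipers 117 x 88 x 8 mm lying behind the bare strip of bench; origin at the centre of its underside
- hammer: bystander: ball-peen hammer 104 x 258 x 45 mm lying at the left of the rack; origin at the centre of its underside
There are look-alikes about, which are no part of the job. Leave any orange or purple look-alike of the canister_a alone.

How it is judged (in metres and radians):
On the way:
1. the full canister stands upright on the bare bench, released (((height (world z) of canister_a below 0.004 m and angle between canister_a's own z axis and vertical below 0.06 rad and contact force between the fingers and canister_a below 0.1 N and contact force between canister_a and work_table above 4.5 N and linear speed of canister_a below 0.02 m/s) or (height (world z) of canister_b below 0.004 m and angle between canister_b's own z axis and vertical below 0.06 rad and contact force between the fingers and canister_b below 0.1 N and contact force between canister_b and work_table above 4.5 N and linear speed of canister_b below 0.02 m/s))), for 0.1 s.
At the end, for the whole second after the job is handed in: The full canister stands upright and still between the cheeks of the cradle, its underside on the base plate (within 3.5 mm) and its centre within 9 mm of the cradle's; the nearly empty one stands upright in a bay of the rack (((horizontal distance between canister_a and cradle below 0.009 m and z of canister_a in the frame of cradle below 0.0135 m and angle between each of canister_a, canister_b's own z axis and vertical below 0.06 rad and angle between the y axis of canister_a and the y axis of cradle, either way round below 0.2 rad and contact force between canister_a and cradle above 4.5 N and linear speed of each of canister_a, canister_b below 0.02 m/s and z of canister_b in the frame of rack between 0.005 and 0.012 m and x of canister_b in the frame of rack between -0.015 and 0.015 m and y of canister_b in the frame of rack between -0.06 and 0.06 m) or (horizontal distance between canister_b and cradle below 0.009 m and z of canister_b in the frame of cradle below 0.0135 m and angle between each of canister_b, canister_a's own z axis and vertical below 0.06 rad and angle between the y axis of canister_b and the y axis of cradle, either way round below 0.2 rad and contact force between canister_b and cradle above 4.5 N and linear speed of each of canister_b, canister_a below 0.02 m/s and z of canister_a in the frame of rack between 0.005 and 0.012 m and x of canister_a in the frame of rack between -0.015 and 0.015 m and y of canister_a in the frame of rack between -0.06 and 0.06 m))); the robot touches nothing.
It fails at once if a canister is tipped over (more than 40 degrees) (angle between any of canister_a, canister_b's own z axis and vertical above 0.7 rad).
It fails at once if a canister is dropped or rammed into the cradle (more than 80 N) (contact force between any of canister_a, canister_b and cradle above 80 N).
It fails at once if the spanner, calipers or hammer is moved more than 30 mm (distance of any of spanner, calipers, hammer from where it was at the start of the episode above 0.03 m).
It also fails if it takes over 72 s, if anything falls off the work surface, if the arm or the gripper's body presses on something with over 40 N, if the wrist force passes 120 N, or if a joint passes its speed limit or range.

## Working session

There is one attempt and no reset: what is moved stays moved. The work goes in short steps, Python scripts to look and compute and a tool call to move; the robot and the scene stay as the last step left them, time stands still between calls to the robot, and variables do not carry over. Pictures are saved under pics/ and viewed, and the job is handed in when it is done.

Besides the shell and the picture viewer there is one more tool, called as name(argument=value, ...), one argument or row to a line, values as JSON. send_rows: Moves the arm, as the interface text tells. Its arguments: {"type":"object","properties":{"motion":{"type":"array","items":{"type":"array"}},"gripper":{"type":"number"}},"required":["motion"]}

```bash
ls; mkdir -p pics
cat > h.py <<'E'
import numpy as np,cv2
from rig import bot,capture,recognise,place_of
def cam(c):
    K=np.array([[c['fx'],0,c['cx']],[0,c['fy'],c['cy']],[0,0,1.]]);return K,np.array(c['dist_coeffs'],float),np.array(c['rvec'],float).reshape(3),np.array(c['tvec'],float).reshape(3)
def ray(c,xy,z):
    K,d,r,t=cam(c);u=cv2.undistortPoints(np.array([[xy]],float),K,d)[0,0]
    R=cv2.Rodrigues(r)[0];o=-R.T@t;v=R.T@np.array([u[0],u[1],1]);return o+v*(z-o[2])/v[2]
def proj(c,P):
    K,d,r,t=cam(c);return cv2.projectPoints(np.array(P,float).reshape(-1,3),r,t,K,d)[0].reshape(-1,2)
E
python3 - <<'E'
from h import *
for n in("scene","top"):
    c=capture(n);cv2.imwrite(f'pics/{n}0.png',c['image'])
    for t,z in(("canister_a",0.008),("rack",0),("bay_1",.008),("cradle",0),("cradle_seat",.01)):
        for o in place_of(n,t)[:4]: print(n,t,o['p'],np.round(o['xy'],1),np.round(ray(c,o['xy'],z),4))
s=bot.read_state();print(s['time_s'],s['position'],s['tcp_rot'],s['force'])
E
```

```text
pics
scene canister_a 0.97 [184.1 105.5] [0.5414 0.366  0.008 ]
scene canister_a 0.74 [229.8 108. ] [0.4466 0.2885 0.008 ]
scene canister_a 0.74 [252.8 104.1] [0.4471 0.2175 0.008 ]
scene rack 0.76 [237.7 105.7] [0.484  0.2397 0.    ]
scene bay_1 0.97 [227.2 105.1] [0.4772 0.2764 0.008 ]
scene bay_1 0.74 [250.8  98.3] [0.5067 0.1813 0.008 ]
scene cradle 0.59 [360.6  87.3] [ 0.4715 -0.2163  0.    ]
scene cradle_seat 0.65 [361.7  84.6] [ 0.4647 -0.2129  0.01  ]
top canister_a 0.94 [194.  171.3] [0.584  0.3361 0.008 ]
top canister_a 0.92 [240.4 213.2] [0.4654 0.2014 0.008 ]
top canister_a 0.91 [232.1 166.9] [0.5977 0.2272 0.008 ]
top canister_a 0.86 [214.3 208.7] [0.4774 0.2758 0.008 ]
top rack 0.91 [231.4 207.7] [0.4813 0.228  0.    ]
top bay_1 0.98 [213.8 207.3] [0.4814 0.2773 0.008 ]
top bay_1 0.67 [241.2 208.7] [0.4782 0.1993 0.008 ]
top cradle 0.7 [389.9 205.8] [ 0.4914 -0.2278  0.    ]
top cradle 0.21 [213.7 207.7] [0.4808 0.2787 0.    ]
top cradle_seat 0.88 [394.9 205.8] [ 0.4908 -0.2396  0.01  ]
top cradle_seat 0.32 [389.5 205.4] [ 0.4918 -0.2239  0.01  ]
top cradle_seat 0.31 [243.3 209.4] [0.4762 0.1932 0.01  ]
0.6 [ 0.18936494 -0.59560843  0.19467099] [[ 3.02986968e-01 -9.52994699e-01 -3.84609163e-05]
 [-9.52994699e-01 -3.02986966e-01 -4.59037667e-05]
 [ 3.20928900e-05  5.05612925e-05 -9.99999998e-01]] [-0.40165208 -0.61042404  0.17868311]
```

View pics/scene0.png

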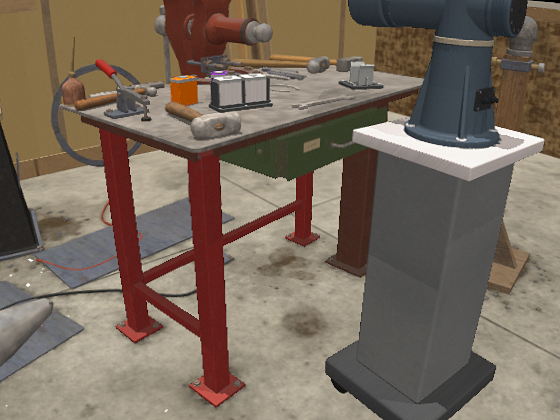

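View pics/top0.png

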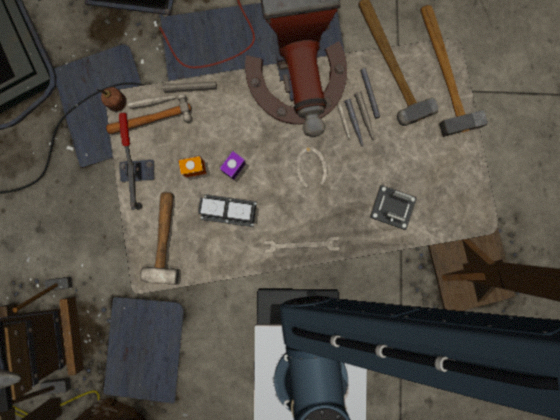

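Run:
```python
import cv2
a=cv2.imread('pics/top0.png')
cv2.imwrite('pics/top0rack.png',cv2.resize(a[140:270,160:290],None,fx=4.5,fy=4.5,interpolation=cv2.INTER_CUBIC))
cv2.imwrite('pics/top0crad.png',cv2.resize(a[160:260,330:460],None,fx=5,fy=5,interpolation=cv2.INTER_CUBIC))
```

```text
(no output)
```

View pics/top0rack.png

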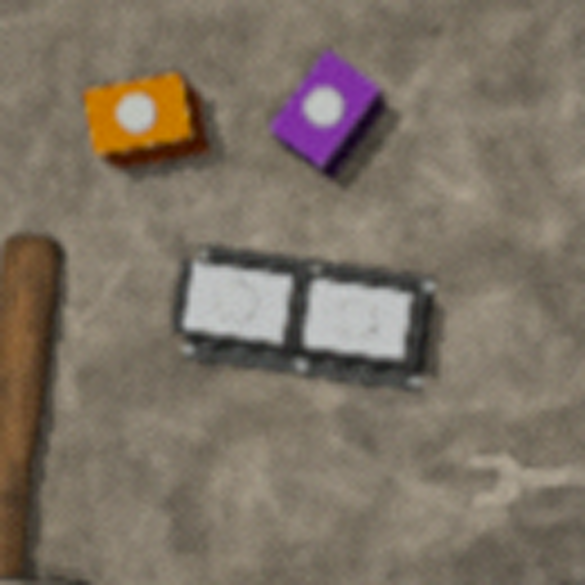

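View pics/top0crad.png

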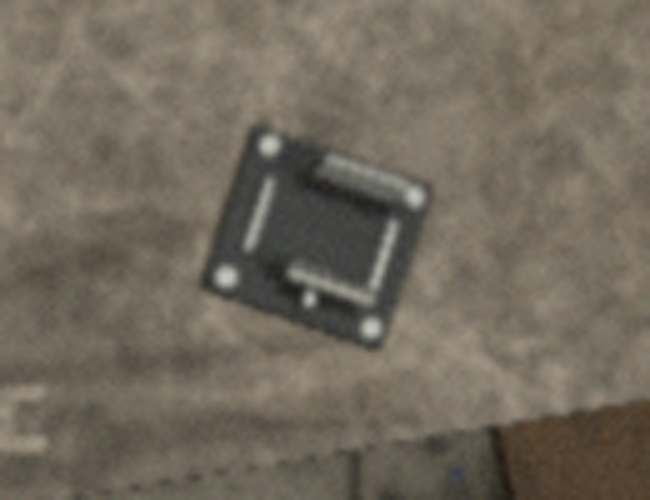

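The rack holds the two white canisters, at top-camera px (213,207) and (239,211). The orange (194,166) and purple (232,164) ones are look-alikes to leave alone. The cradle is at (393,206), with its cheeks running roughly left to right in the picture.

```bash
cat >> h.py <<'E'
def plan(goal,jawdir=None,s=None):
    "goal xyz; jawdir = world yaw deg of tool x axis. prints tool-frame delta mm + turn deg"
    s=s or bot.read_state();R=np.array(s['tcp_rot']);d=R.T@(np.array(goal)-s['position'])*1000
    yaw=np.degrees(np.arctan2(R[1,0],R[0,0]));out=''
    if jawdir is not None:
        # turn about tool z (down): positive turn decreases world yaw
        t=-((jawdir-yaw+90)%180-90);out=f' turn {t:.2f}deg {np.radians(t):.4f}rad'
    print('delta tool mm',np.round(d,1),'yaw %.2f'%yaw,out,'t=%.2f'%s['time_s'],'j6 %.1f'%s['joint_positions'][5])
E
python3 - <<'E'
from h import *
c=capture('top')
A=ray(c,(237/4.5+160-.4,303/4.5+140-.4),.078);B=ray(c,(357/4.5+160-.4,320/4.5+140-.4),.078)
print(A,B,np.degrees(np.arctan2(*(A-B)[[1,0]])),np.linalg.norm(A-B))
for p in [(262,125),(435,185),(380,350),(205,290)]:
    print(ray(c,(p[0]/5+330-.4,p[1]/5+160-.4),.01))
for p in [(325,157),(423,193),(290,267),(372,302)]:
    print('ch',ray(c,(p[0]/5+330-.4,p[1]/5+160-.4),.073))
plan((.42,-.42,.26))
plan((.42,.2,.26))
c=capture('wrist');cv2.imwrite('pics/w0.png',c['image']);K,d,r,t=cam(c);R=cv2.Rodrigues(r)[0];print(-R.T@t,R)
E
```

```text
[0.47786295 0.27167184 0.078     ] [0.46845016 0.20003336 0.078     ] 82.51462250810056 0.07225422134875943
[ 0.55137893 -0.20265563  0.01      ]
[ 0.51800221 -0.3030475   0.01      ]
[ 0.42303609 -0.27010306  0.01      ]
[ 0.45640759 -0.1692445   0.01      ]
ch [ 0.52664645 -0.22118379  0.073     ]
ch [ 0.50760942 -0.27514984  0.073     ]
ch [ 0.46654586 -0.20149172  0.073     ]
ch [ 0.44797505 -0.24640542  0.073     ]
delta tool mm [ -97.5 -273.   -65.3] yaw -72.36  t=0.65 j6 -10.2
delta tool mm [-688.3 -460.8  -65.3] yaw -72.36  t=0.65 j6 -10.2
[ 0.26364673 -0.57197267  0.38483832] [[ 3.03107651e-01 -9.52956273e-01  3.05668270e-04]
 [-9.14038118e-01 -2.90638159e-01  2.82955438e-01]
 [-2.69555321e-01 -8.60453507e-02 -9.59133008e-01]]
```

View pics/w0.png

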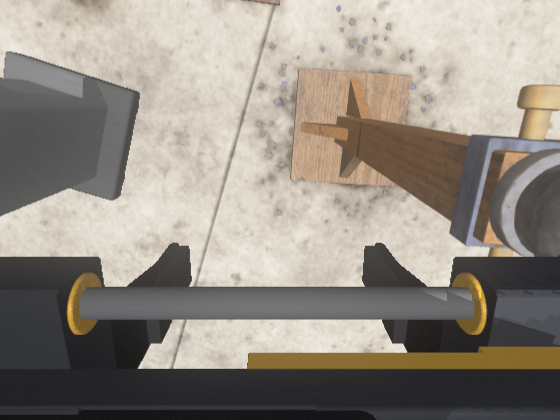

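send_rows(
  motion=[
    [[-25, -31, -7], 0],
    [[-25, -31, -7], 0],
    [[-25, -31, -7], 0],
    [[-25, -31, -7], 0],
    [[-25, -31, -7], 0],
  ],
  gripper=0,
)

```text
time_s: 1.12
position: [0.2978, -0.4331, 0.2277]
tcp_rot: [[0.29, -0.957, -0.001], [-0.957, -0.29, -0.005], [0.005, 0.003, -1.0]]
force: [1.2, -1.3, 0.6]
opening: 1.0
```

send_rows(
  motion=[
    [[-25, -31, -7], 0],
    [[-25, -31, -7], 0],
    [[-25, -31, -7], 0],
    [[-25, -31, -7], 0],
    [[-25, -31, -7], 0],
  ],
)

```text
time_s: 1.53
position: [0.4122, -0.2622, 0.264]
tcp_rot: [[0.287, -0.958, 0.001], [-0.958, -0.287, -0.007], [0.007, 0.001, -1.0]]
force: [1.3, -0.2, 1.4]
opening: 1.0
```

Run:
```python
from h import *
c=capture('wrist');cv2.imwrite('pics/w1.png',c['image'])
for t,z in(("cradle",0),("cradle_seat",.01)):
    for o in place_of('wrist',t)[:3]: print(t,o['p'],np.round(o['xy'],1),np.round(ray(c,o['xy'],z),4))
s=bot.read_state();print(s['position'],s['qvel'])
```

```text
cradle 0.86 [272.7  99.1] [ 0.4892 -0.2362  0.    ]
cradle_seat 0.9 [271.9 100.9] [ 0.4869 -0.2359  0.01  ]
[ 0.41294787 -0.26164551  0.26419968] [-4.15968489  1.30100093 -0.15565622 -1.53577779 -0.68803365 -0.72190354]
```

View pics/w1.png

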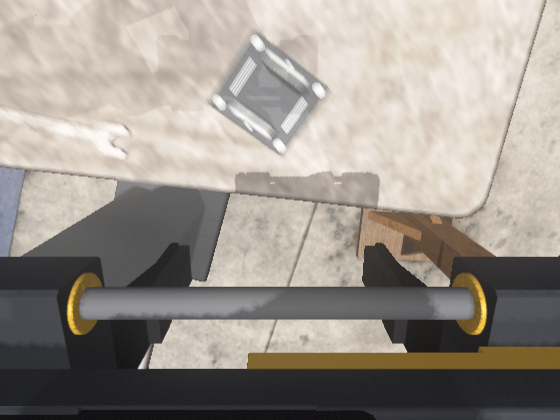

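send_rows(
  motion=[
    [[-38, -16.5, 0], 0],
    [[-38, -16.5, 0], 0],
    [[-38, -16.5, 0], 0],
    [[-38, -16.5, 0], 0],
    [[-38, -16.5, 0], 0],
  ],
)

```text
time_s: 2.1
position: [0.4384, -0.0667, 0.2614]
tcp_rot: [[0.275, -0.961, 0.005], [-0.961, -0.275, -0.018], [0.019, 0.0, -1.0]]
force: [1.2, -0.8, 0.9]
opening: 0.999
```

send_rows(
  motion=[
    [[-38, -16.5, 0], 0],
    [[-38, -16.5, 0], 0],
    [[-38, -16.5, 0], 0],
    [[-38, -16.5, 0], 0],
    [[-38, -16.5, 0], 0],
  ],
)

```text
time_s: 2.52
position: [0.4675, 0.1397, 0.257]
tcp_rot: [[0.263, -0.965, 0.006], [-0.965, -0.263, -0.022], [0.023, -0.0, -1.0]]
force: [1.4, -0.4, -0.4]
opening: 1.001
```

send_rows(
  motion=[
    [[0, 0, 0], -0.115],
    [[0, 0, 0], -0.115],
    [[0, 0, 0], -0.115],
    [[0, 0, 0], -0.115],
    [[0, 0, 0], -0.115],
  ],
)

```text
time_s: 2.93
position: [0.4704, 0.1437, 0.2552]
tcp_rot: [[0.765, -0.644, 0.007], [-0.643, -0.765, -0.022], [0.019, 0.012, -1.0]]
force: [-0.3, 0.2, 0.2]
opening: 0.998
```

send_rows(
  motion=[
    [[0, 0, 0], -0.115],
    [[0, 0, 0], -0.115],
    [[0, 0, 0], -0.115],
    [[0, 0, 0], -0.115],
    [[0, 0, 0], -0.115],
  ],
)

```text
time_s: 3.35
position: [0.4733, 0.1355, 0.2534]
tcp_rot: [[0.995, -0.104, 0.005], [-0.103, -0.994, -0.025], [0.008, 0.025, -1.0]]
force: [0.8, -0.1, 0.4]
opening: 1.002
```

Run:
```python
from h import *
c=capture('wrist');cv2.imwrite('pics/w2.png',c['image'])
for t,z in(("rack",0),("bay_1",.008),("canister_a",.008)):
    for o in place_of('wrist',t)[:4]: print(t,o['p'],np.round(o['xy'],1),np.round(ray(c,o['xy'],z),4))
plan((.47,.2,.15),-7.5)
```

```text
rack 0.79 [267.4  74.5] [0.4753 0.2385 0.    ]
rack 0.16 [213.8 246.3] [0.3781 0.0276 0.    ]
canister_a 0.84 [266.6  40. ] [0.4785 0.2743 0.008 ]
canister_a 0.8 [368.6  77. ] [0.5916 0.2234 0.008 ]
canister_a 0.62 [267.3 108.6] [0.4711 0.2005 0.008 ]
delta tool mm [-10.9 -65.5 101.9] yaw -6.42  turn 1.08deg 0.0188rad t=3.55 j6 11.0
```

View pics/w2.png

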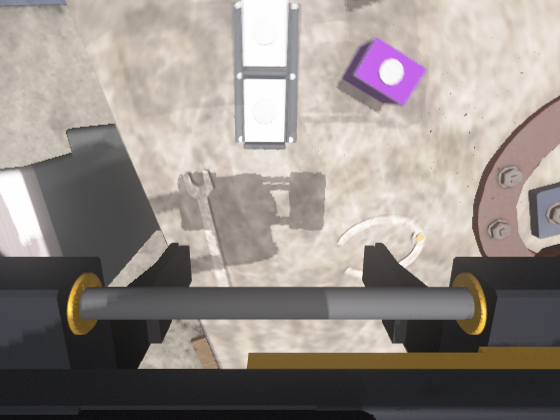

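send_rows(
  motion=[
    [[-5, -20, -2], 0.01],
    [[0, -20, 0], 0],
    [[0, -15, 0], 0],
    [[0, 0, 0], 0],
    [[0, 0, 0], 0],
  ],
)

```text
time_s: 3.97
position: [0.4761, 0.19, 0.2538]
tcp_rot: [[0.99, -0.14, 0.005], [-0.14, -0.99, -0.026], [0.009, 0.025, -1.0]]
force: [0.2, -0.5, -0.1]
opening: 1.0
```

Run:
```python
from h import *
c=capture('wrist');im=c['image'];np.save('c3.npy',c,allow_pickle=True)
cv2.imwrite('pics/w3.png',cv2.resize(im[0:200,170:370],None,fx=3,fy=3,interpolation=cv2.INTER_CUBIC))
for t,z in(("rack",0),("bay_1",.008),("canister_a",.008)):
    for o in place_of('wrist',t)[:4]: print(t,o['p'],np.round(o['xy'],1),np.round(ray(c,o['xy'],z),4))
plan((.47,.2,.15),-7.5)
print(bot.read_state()['tcp_rot'])
```

```text
rack 0.9 [268.6 126.6] [0.4748 0.2331 0.    ]
canister_a 0.86 [270.8 153.3] [0.4729 0.2015 0.008 ]
canister_a 0.77 [268.9  90.3] [0.4814 0.2749 0.008 ]
canister_a 0.68 [358.8  17.3] [0.5909 0.3367 0.008 ]
canister_a 0.67 [369.7 122.3] [0.5962 0.2217 0.008 ]
delta tool mm [ -8.3 -12.3 103.6] yaw -8.08  turn -0.58deg -0.0101rad t=4.17 j6 18.9
[[ 0.99003715 -0.14072247  0.00486121]
 [-0.14055166 -0.98973263 -0.02597203]
 [ 0.00846614  0.02503003 -0.99965085]]
```

View pics/w3.png

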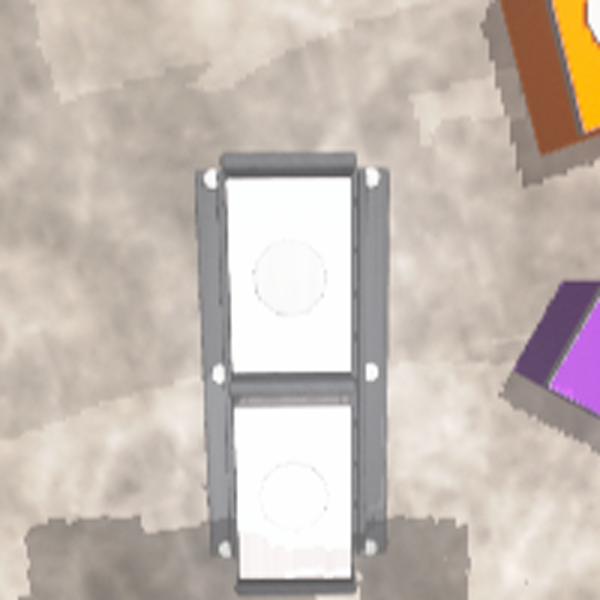

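Run:
```python
from h import *
c=np.load('c3.npy',allow_pickle=True).item()
f=lambda p,z:ray(c,(p[0]/3+170-.33,p[1]/3-.33),z)
for q in ([(226,178),(352,177),(353,373),(230,373)],[(236,406),(352,405),(353,579),(239,579)]):
    P=np.array([f(p,.078) for p in q]);print(P[:,:2].round(4).tolist(),P.mean(0).round(4),[np.degrees(np.arctan2(*(P[i]-P[j])[[1,0]])).round(2) for i,j in((0,3),(1,2))],[np.linalg.norm(P[i]-P[j]).round(4) for i,j in((0,3),(1,2),(0,1),(2,3))])
for p in ((290,277),(294,497)): print('cap',f(p,.081))
```

```text
[[0.4638, 0.3056], [0.5036, 0.3004], [0.4959, 0.2398], [0.455, 0.2456]] [0.4796 0.2729 0.078 ] [np.float64(81.66), np.float64(82.81)] [np.float64(0.0607), np.float64(0.061), np.float64(0.0401), np.float64(0.0414)]
[[0.4552, 0.2345], [0.4942, 0.2293], [0.4866, 0.1685], [0.4463, 0.1743]] [0.4706 0.2017 0.078 ] [np.float64(81.56), np.float64(82.82)] [np.float64(0.0609), np.float64(0.0613), np.float64(0.0394), np.float64(0.0407)]
cap [0.4795819  0.27313825 0.081     ]
cap [0.4702022  0.20140732 0.081     ]
```

Run:
```python
from h import *
plan((.4705,.2015,.10),-7.7);plan((.4705,.2015,.026),-7.7)
```

```text
delta tool mm [ -8.5 -15.1 153.6] yaw -8.08  turn -0.38deg -0.0066rad t=4.17 j6 18.9
delta tool mm [ -9.1 -17.  227.5] yaw -8.08  turn -0.38deg -0.0066rad t=4.17 j6 18.9
```

send_rows(
  motion=[
    [[-4, -8, 30], -0.006],
    [[-4.5, -7, 35], 0],
    [[0, 0, 35], 0],
    [[0, 0, 30], 0],
    [[0, 0, 15], 0],
  ],
)

```text
time_s: 4.58
position: [0.4788, 0.2001, 0.1109]
tcp_rot: [[0.99, -0.141, 0.025], [-0.141, -0.99, -0.023], [0.028, 0.019, -0.999]]
force: [-0.6, -0.1, -0.3]
opening: 0.999
```

Run:
```python
from h import *
plan((.4705,.2015,.026),-7.7);print(bot.read_state()['tcp_rot'])
```

```text
delta tool mm [-10.8  -1.8  84.6] yaw -8.09  turn -0.39deg -0.0069rad t=4.58 j6 20.9
[[ 0.98964574 -0.14131731  0.02511413]
 [-0.14075294 -0.98977794 -0.02298349]
 [ 0.02810538  0.01921062 -0.99942035]]
```

send_rows(
  motion=[
    [[-6, 0, 12], 0.006],
    [[-5, -2, 12], 0],
    [[0, 0, 12], 0],
    [[0, 0, 10], 0],
    [[0, 0, 8], 0],
  ],
)

```text
time_s: 5.0
position: [0.4678, 0.1984, 0.0512]
tcp_rot: [[0.988, -0.154, 0.019], [-0.153, -0.988, -0.025], [0.023, 0.022, -0.999]]
force: [-0.3, -0.3, 0.6]
opening: 0.999
```

Run:
```python
from h import *
plan((.4705,.2015,.026),-7.7);print(bot.read_state()['tcp_rot'])
```

```text
delta tool mm [ 1.6 -4.  25.2] yaw -8.83  turn -1.13deg -0.0197rad t=5.00 j6 22.3
[[ 0.98789519 -0.15392217  0.019263  ]
 [-0.15342242 -0.98783968 -0.02518587]
 [ 0.02290541  0.02192562 -0.99949718]]
```

send_rows(
  motion=[
    [[1, -2, 8], -0.01],
    [[1, -2, 7], -0.01],
    [[0, 0, 5], 0],
    [[0, 0, 4], 0],
    [[0, 0, 1], 0],
  ],
)

```text
time_s: 5.42
position: [0.4723, 0.2003, 0.0235]
tcp_rot: [[0.991, -0.135, 0.019], [-0.134, -0.991, -0.025], [0.023, 0.023, -0.999]]
force: [0.6, 0.6, -0.3]
opening: 1.001
```

Run:
```python
from h import *
plan((.4705,.2015,.026),-7.7);print(bot.read_state()['tcp_rot'])
c=capture('wrist');cv2.imwrite('pics/w4.png',c['image'])
```

```text
delta tool mm [-1.9 -0.9 -2.6] yaw -7.72  turn -0.02deg -0.0003rad t=5.42 j6 21.6
[[ 0.99069053 -0.13473176  0.01948378]
 [-0.13422251 -0.99062466 -0.02543798]
 [ 0.02272842  0.022586   -0.99948651]]
```

View pics/w4.png

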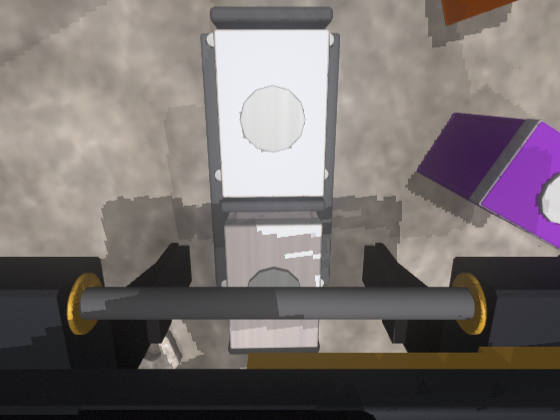

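The near canister sits between the open fingers (jaw gap about px 190–365, canister 228–322, centred). Closing.

send_rows(
  motion=[
    [[-1.5, -1, -2.5], 0],
    [[0, 0, 0], 0],
    [[0, 0, 0], 0],
    [[0, 0, 0], 0],
    [[0, 0, 0], 0],
  ],
  gripper=1,
)

```text
time_s: 5.88
position: [0.4716, 0.2022, 0.0278]
tcp_rot: [[0.991, -0.134, 0.022], [-0.134, -0.991, -0.025], [0.026, 0.022, -0.999]]
force: [-0.4, -0.5, 0.5]
opening: 0.709
```

send_rows(
  motion=[
    [[0, 0, 0], 0],
    [[0, 0, 0], 0],
    [[0, 0, 0], 0],
    [[0, 0, 0], 0],
    [[0, 0, 0], 0],
  ],
)

```text
time_s: 6.3
position: [0.4715, 0.2023, 0.0282]
tcp_rot: [[0.991, -0.134, 0.023], [-0.134, -0.991, -0.025], [0.026, 0.021, -0.999]]
force: [0.1, 1.1, 1.0]
opening: 0.463
```

Run:
```python
from h import *
s=bot.read_state();print(s['position'],s['tcp_rot'],s['force'],s['moment'],s['opening'],s['tau'])
```

```text
[0.47153978 0.20228314 0.02824766] [[ 0.99067188 -0.13434168  0.02283715]
 [-0.13377712 -0.99070408 -0.02468007]
 [ 0.02594042  0.02139477 -0.99943452]] [0.1242689  1.06569438 1.01348353] [-0.00749699 -0.11428269  0.03007844] 0.46290544907402653 [-4.33273148e-02 -3.92557633e+01 -7.93740571e+00 -2.13474990e-02
 -1.49974931e-02 -3.80892976e-03]
```

send_rows(
  motion=[
    [[0, 0, 0], 0],
    [[0, 0, -3], 0],
    [[0, 0, -5], 0],
    [[0, 0, -5], 0],
    [[0, 0, -5], 0],
  ],
)

```text
time_s: 6.72
position: [0.4695, 0.2023, 0.0459]
tcp_rot: [[0.991, -0.134, 0.018], [-0.134, -0.991, -0.026], [0.022, 0.023, -1.0]]
force: [0.3, -0.1, -1.2]
opening: 0.456
```

send_rows(
  motion=[
    [[0, 0, -3], 0],
    [[0, 0, 0], 0],
    [[0, 0, 0], 0],
    [[0, 0, 0], 0],
    [[0, 0, 0], 0],
  ],
)

```text
time_s: 7.13
position: [0.4702, 0.2027, 0.0511]
tcp_rot: [[0.991, -0.134, 0.021], [-0.134, -0.991, -0.025], [0.025, 0.022, -0.999]]
force: [-0.7, 0.5, -2.7]
opening: 0.464
```

Run:
```python
from h import *
s=bot.read_state();print(s['position'],s['force'],s['moment'],s['opening'],s['tau'])
for i in range(3):
    c=capture('top');print(bot.read_state()['force'])
```

```text
[0.47022063 0.20265492 0.05111095] [-0.65161207  0.48953308 -2.73778857] [-0.00701439 -0.12490108 -0.0140402 ] 0.4643949977207828 [ 1.04306141e-02 -4.00055730e+01 -9.51318920e+00 -2.65186443e-02
 -5.51870232e-02  9.22233303e-04]
[ 0.62847786 -0.677928   -2.22274165]
[-0.44594366 -0.14004942 -2.57224246]
[-0.01077526  0.14114379 -1.97303667]
```

The vertical force settles at about −2.4 N, so this is the nearly empty canister (0.23 kg). I'll put it back.

send_rows(
  motion=[
    [[0, 0, 5], 0],
    [[0, 0, 5], 0],
    [[0, 0, 5], 0],
    [[0, 0, 4], 0],
    [[0, 0, 1], 0],
  ],
)

```text
time_s: 7.7
position: [0.4704, 0.202, 0.0285]
tcp_rot: [[0.991, -0.134, 0.02], [-0.134, -0.991, -0.025], [0.024, 0.022, -0.999]]
force: [0.6, -0.7, -1.8]
opening: 0.46
```

send_rows(
  motion=[
    [[0, 0, 1], 0],
    [[0, 0, 0.5], 0],
    [[0, 0, 0], 0],
    [[0, 0, 0], 0],
    [[0, 0, 0], 0],
  ],
)

```text
time_s: 8.12
position: [0.47, 0.2021, 0.028]
tcp_rot: [[0.991, -0.134, 0.019], [-0.134, -0.991, -0.025], [0.023, 0.022, -0.999]]
force: [-0.7, 0.1, -2.1]
opening: 0.46
```

send_rows(
  motion=[
    [[0, 0, 1], 0],
    [[0, 0, 1], 0],
    [[0, 0, 0.5], 0],
    [[0, 0, 0], 0],
    [[0, 0, 0], 0],
  ],
)

```text
time_s: 8.53
position: [0.4701, 0.2021, 0.0279]
tcp_rot: [[0.991, -0.134, 0.02], [-0.134, -0.991, -0.025], [0.023, 0.022, -0.999]]
force: [-0.7, -0.1, -0.5]
opening: 0.461
```

send_rows(
  motion=[
    [[0, 0, 1.5], 0],
    [[0, 0, 1], 0],
    [[0, 0, 0], 0],
    [[0, 0, 0], 0],
    [[0, 0, 0], 0],
  ],
)

```text
time_s: 8.95
position: [0.4705, 0.2021, 0.0279]
tcp_rot: [[0.991, -0.135, 0.021], [-0.134, -0.991, -0.025], [0.024, 0.022, -0.999]]
force: [0.9, 0.4, 1.8]
opening: 0.46
```

send_rows(
  motion=[
    [[0, 0, 0], 0],
    [[0, 0, 0], 0],
    [[0, 0, 0], 0],
    [[0, 0, 0], 0],
    [[0, 0, 0], 0],
  ],
  gripper=0,
)

```text
time_s: 9.37
position: [0.4713, 0.2022, 0.0272]
tcp_rot: [[0.991, -0.135, 0.022], [-0.134, -0.991, -0.025], [0.025, 0.022, -0.999]]
force: [0.5, 0.3, -0.1]
opening: 0.754
```

send_rows(
  motion=[
    [[0, 0, 0], 0],
    [[0, 0, 0], 0],
    [[0, 0, 0], 0],
    [[0, 0, 0], 0],
    [[0, 0, 0], 0],
  ],
)

```text
time_s: 9.78
position: [0.4714, 0.2022, 0.0271]
tcp_rot: [[0.991, -0.135, 0.022], [-0.134, -0.991, -0.025], [0.025, 0.022, -0.999]]
force: [0.4, 0.1, -0.4]
opening: 0.991
```

Run:
```python
from h import *
c=capture('wrist');cv2.imwrite('pics/w5.png',c['image'])
s=bot.read_state();print(s['position'],s['force'],s['opening'],s['tcp_rot'])
plan((.4705,.202,.10),-7.7);plan((.4796,.273,.10),-7.7)
```

```text
[0.47142853 0.20218943 0.0271307 ] [-0.18598626 -0.25466418  0.41636113] 1.000419557042452 [[ 0.99065408 -0.13464264  0.02181392]
 [-0.13409073 -0.99065232 -0.02505324]
 [ 0.02498325  0.02189405 -0.99944809]]
delta tool mm [  0.9   1.9 -72.8] yaw -7.71  turn -0.01deg -0.0001rad t=9.83 j6 21.8
delta tool mm [  0.4 -69.7 -74.4] yaw -7.71  turn -0.01deg -0.0001rad t=9.83 j6 21.8
```

View pics/w5.png

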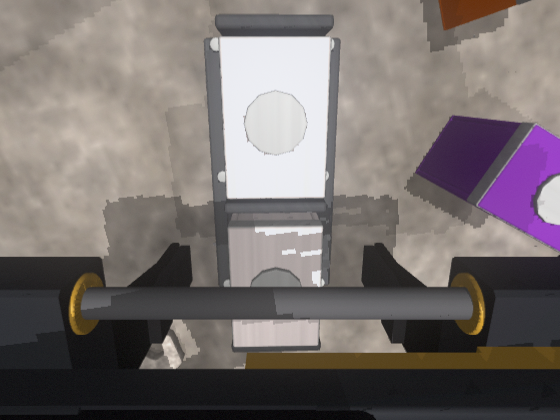

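Back in its bay, upright. With the fingers straddling the rack, I'll slide along to the other canister.

send_rows(
  motion=[
    [[0, -12, -1], 0],
    [[0, -18, 0], 0],
    [[0, -18, 0], 0],
    [[0, -14, 0], 0],
    [[0, -8, 0], 0],
  ],
)

```text
time_s: 10.25
position: [0.4814, 0.2751, 0.0269]
tcp_rot: [[0.99, -0.14, 0.021], [-0.139, -0.99, -0.025], [0.024, 0.021, -0.999]]
force: [0.7, -0.1, 0.3]
opening: 0.997
```

Run:
```python
from h import *
plan((.4798,.273,.027),-7.7)
```

```text
delta tool mm [-1.3  2.3 -0.1] yaw -8.00  turn -0.30deg -0.0052rad t=10.25 j6 29.3
```

send_rows(
  motion=[
    [[-1.5, 2, 0], -0.005],
    [[0, 0, 0], 0],
    [[0, 0, 0], 0],
    [[0, 0, 0], 0],
    [[0, 0, 0], 0],
  ],
  gripper=1,
)

```text
time_s: 10.67
position: [0.4788, 0.2749, 0.0268]
tcp_rot: [[0.991, -0.131, 0.021], [-0.131, -0.991, -0.025], [0.024, 0.022, -0.999]]
force: [0.2, -0.3, 0.1]
opening: 0.705
```

send_rows(
  motion=[
    [[0, 0, 0], 0],
    [[0, 0, 0], 0],
    [[0, 0, 0], 0],
    [[0, 0, 0], 0],
    [[0, 0, 0], 0],
  ],
)

```text
time_s: 11.08
position: [0.4797, 0.2733, 0.0271]
tcp_rot: [[0.991, -0.134, 0.022], [-0.134, -0.991, -0.024], [0.025, 0.021, -0.999]]
force: [-0.2, 1.5, -1.2]
opening: 0.46
```

send_rows(
  motion=[
    [[0, 0, 0], 0],
    [[0, 0, -3], 0],
    [[0, 0, -5], 0],
    [[0, 0, -5], 0],
    [[0, 0, -5], 0],
  ],
)

```text
time_s: 11.5
position: [0.4738, 0.2718, 0.042]
tcp_rot: [[0.991, -0.134, 0.009], [-0.134, -0.991, -0.029], [0.013, 0.027, -1.0]]
force: [-0.6, -0.1, -7.2]
opening: 0.455
```

send_rows(
  motion=[
    [[0, 0, -5], 0],
    [[0, 0, 0], 0],
    [[0, 0, 0], 0],
    [[0, 0, 0], 0],
    [[0, 0, 0], 0],
  ],
)

```text
time_s: 11.92
position: [0.473, 0.2719, 0.0483]
tcp_rot: [[0.991, -0.134, 0.009], [-0.134, -0.991, -0.029], [0.013, 0.027, -1.0]]
force: [0.8, -0.2, -7.4]
opening: 0.46
```

Run:
```python
from h import *
for i in range(3):
    c=capture('wrist');s=bot.read_state();print(s['force'],s['moment'],s['position'],s['opening'])
cv2.imwrite('pics/w6.png',c['image']);print(s['tcp_rot'])
```

```text
[-0.50419414 -0.25448783 -7.46859765] [ 0.0224928  -0.0668689  -0.04465412] [0.47298473 0.27185851 0.04827505] 0.4589277566142016
[-0.55021206  0.22170063 -8.08122456] [ 0.01264274 -0.05067012 -0.0417807 ] [0.47299482 0.27187135 0.04822751] 0.45746955496045866
[-0.01814939 -0.48334996 -7.24731744] [ 0.01710837 -0.09395938  0.00246022] [0.47303199 0.27187856 0.04820597] 0.45425315469331473
[[ 0.99092952 -0.13409817  0.00873908]
 [-0.13379745 -0.99058829 -0.02886319]
 [ 0.01252733  0.02743212 -0.99954517]]
```

View pics/w6.png

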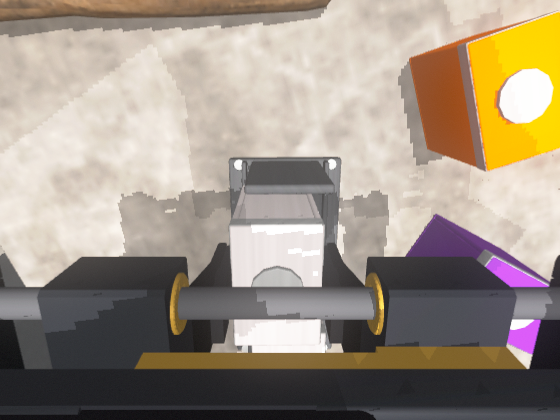

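That reads −7.5 N, about 0.77 kg, so this is the full canister. Lifting it clear.

send_rows(
  motion=[
    [[0, 0, -10], 0],
    [[0, 0, -15], 0],
    [[0, 0, -18], 0],
    [[0, 0, -18], 0],
    [[0, 0, -15], 0],
  ],
)

```text
time_s: 12.48
position: [0.4682, 0.2725, 0.1243]
tcp_rot: [[0.991, -0.134, -0.003], [-0.134, -0.99, -0.033], [0.001, 0.033, -0.999]]
force: [0.8, 0.2, -7.4]
opening: 0.462
```

send_rows(
  motion=[
    [[0, 0, -8], 0],
    [[0, 0, -5], 0],
    [[0, 0, 0], 0],
    [[0, 0, 0], 0],
    [[0, 0, 0], 0],
  ],
)

```text
time_s: 12.9
position: [0.4692, 0.2736, 0.1422]
tcp_rot: [[0.991, -0.134, 0.003], [-0.134, -0.99, -0.031], [0.007, 0.03, -1.0]]
force: [0.2, -0.5, -7.5]
opening: 0.456
```

Run:
```python
from h import *
plan((.475,0.01,.145),-18.4);print(bot.read_state()['tcp_rot'])
```

```text
delta tool mm [ 41.1 260.4   5.3] yaw -7.70  turn 10.70deg 0.1867rad t=12.90 j6 28.4
[[ 0.99094807 -0.13421478  0.00288424]
 [-0.13406469 -0.99049855 -0.03064764]
 [ 0.0069702   0.02998355 -0.99952609]]
```

send_rows(
  motion=[
    [[2, 12, 0], 0],
    [[4, 25, 0], 0],
    [[4, 30, 0], 0],
    [[5, 30, 0], 0],
    [[5, 30, 0], 0],
  ],
)

```text
time_s: 13.32
position: [0.4696, 0.1447, 0.1418]
tcp_rot: [[0.992, -0.124, -0.003], [-0.124, -0.992, -0.029], [0.001, 0.029, -1.0]]
force: [-0.5, -0.2, -7.8]
opening: 0.459
```

send_rows(
  motion=[
    [[5, 30, 0], 0],
    [[5, 30, 0], 0],
    [[4, 30, 0], 0],
    [[4, 25, 0], 0],
    [[2, 15, 0], 0],
  ],
)

```text
time_s: 13.73
position: [0.4689, 0.0014, 0.1425]
tcp_rot: [[0.992, -0.124, -0.012], [-0.124, -0.992, -0.032], [-0.008, 0.033, -0.999]]
force: [0.7, 1.9, -8.5]
opening: 0.456
```

send_rows(
  motion=[
    [[0, 0, 0], 0.04],
    [[0, 0, 0], 0.05],
    [[0, 0, 0], 0.05],
    [[0, 0, 0], 0.04],
    [[0, 0, 0], 0],
  ],
)

```text
time_s: 14.15
position: [0.4653, -0.008, 0.1396]
tcp_rot: [[0.948, -0.317, -0.02], [-0.317, -0.948, -0.034], [-0.008, 0.039, -0.999]]
force: [-0.4, 0.0, -6.8]
opening: 0.457
```

Run:
```python
from h import *
plan((.475,0.0,.05),-18.4);print(bot.read_state()['tcp_rot'])
for n in('wrist','scene'):
  c=capture(n);cv2.imwrite(f'pics/{n}7.png',c['image'] if n=='wrist' else cv2.resize(c['image'][40:150,150:450],None,fx=2.6,fy=2.6))
```

```text
delta tool mm [  7.4 -14.1  89. ] yaw -18.50  turn -0.10deg -0.0018rad t=14.15 j6 7.1
[[ 0.94828542 -0.31676487 -0.02036629]
 [-0.31730738 -0.9476997  -0.03437002]
 [-0.00841391  0.03905496 -0.99920164]]
```

View pics/wrist7.png

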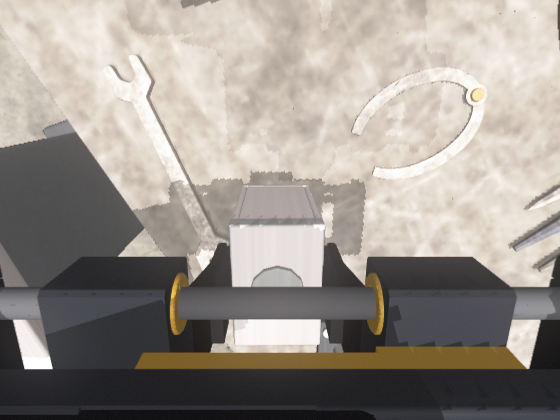

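View pics/scene7.png

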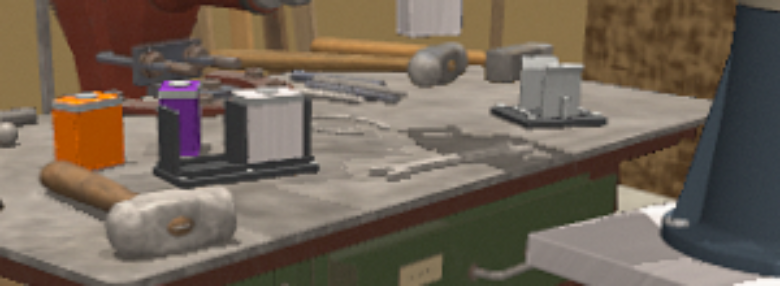

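send_rows(
  motion=[
    [[3, -5, 15], 0],
    [[4, -5, 22], 0],
    [[0, 0, 22], 0],
    [[0, 0, 15], 0],
    [[0, 0, 5], 0],
  ],
)

```text
time_s: 14.67
position: [0.4775, -0.0041, 0.0594]
tcp_rot: [[0.951, -0.309, -0.012], [-0.309, -0.95, -0.037], [0.0, 0.038, -0.999]]
force: [-1.0, -0.5, -8.2]
opening: 0.46
```

Run:
```python
from h import *
plan((.475,0.0,.019),-18.4);print(bot.read_state()['tcp_rot'])
```

```text
delta tool mm [-3.7 -4.7 40.2] yaw -18.02  turn 0.38deg 0.0067rad t=14.67 j6 8.4
[[ 9.50958314e-01 -3.09093090e-01 -1.18214568e-02]
 [-3.09319059e-01 -9.50255350e-01 -3.65580316e-02]
 [ 6.64323525e-05  3.84217660e-02 -9.99261609e-01]]
```

send_rows(
  motion=[
    [[0, 0, 10], 0],
    [[0, 0, 10], 0],
    [[0, 0, 7], 0],
    [[0, 0, 3], 0],
    [[0, 0, 1], 0],
  ],
)

```text
time_s: 15.08
position: [0.4783, -0.0056, 0.0266]
tcp_rot: [[0.952, -0.305, -0.012], [-0.305, -0.952, -0.037], [-0.0, 0.039, -0.999]]
force: [-0.8, -0.4, -7.4]
opening: 0.457
```

send_rows(
  motion=[
    [[0, 0, 2], 0],
    [[0, 0, 1.5], 0],
    [[0, 0, 1], 0],
    [[0, 0, 0], 0],
    [[0, 0, 0], 0],
  ],
)

```text
time_s: 15.5
position: [0.4802, -0.0062, 0.0234]
tcp_rot: [[0.953, -0.304, -0.008], [-0.304, -0.952, -0.038], [0.004, 0.039, -0.999]]
force: [0.5, 0.3, -8.1]
opening: 0.457
```

send_rows(
  motion=[
    [[0, 0, 3], 0],
    [[0, 0, 2], 0],
    [[0, 0, 1], 0],
    [[0, 0, 0], 0],
    [[0, 0, 0], 0],
  ],
)

```text
time_s: 15.92
position: [0.4808, -0.0071, 0.0195]
tcp_rot: [[0.953, -0.304, -0.005], [-0.304, -0.952, -0.039], [0.007, 0.039, -0.999]]
force: [-0.4, 1.0, -8.0]
opening: 0.458
```

send_rows(
  motion=[
    [[0, 0, 1.5], 0],
    [[0, 0, 1], 0],
    [[0, 0, 0], 0],
    [[0, 0, 0], 0],
    [[0, 0, 0], 0],
  ],
)

```text
time_s: 16.33
position: [0.4809, -0.0078, 0.0189]
tcp_rot: [[0.953, -0.303, -0.005], [-0.303, -0.952, -0.041], [0.008, 0.04, -0.999]]
force: [-0.8, -0.2, -3.5]
opening: 0.453
```

send_rows(
  motion=[
    [[0, 0, 1.5], 0],
    [[0, 0, 1], 0],
    [[0, 0, 0.5], 0],
    [[0, 0, 0], 0],
    [[0, 0, 0], 0],
  ],
)

```text
time_s: 16.75
position: [0.4808, -0.0078, 0.0189]
tcp_rot: [[0.953, -0.303, -0.004], [-0.303, -0.952, -0.041], [0.009, 0.04, -0.999]]
force: [-1.2, -0.6, -1.3]
opening: 0.456
```

send_rows(
  motion=[
    [[0, 0, 1.5], 0],
    [[0, 0, 1], 0],
    [[0, 0, 0], 0],
    [[0, 0, 0], 0],
    [[0, 0, 0], 0],
  ],
)

```text
time_s: 17.17
position: [0.4808, -0.0082, 0.0188]
tcp_rot: [[0.953, -0.303, -0.004], [-0.303, -0.952, -0.042], [0.009, 0.041, -0.999]]
force: [-1.8, 0.4, 2.7]
opening: 0.46
```

send_rows(
  motion=[
    [[0, 0, 0], 0],
    [[0, 0, 0], 0],
    [[0, 0, 0], 0],
    [[0, 0, 0], 0],
    [[0, 0, 0], 0],
  ],
  gripper=0,
)

```text
time_s: 17.58
position: [0.4837, -0.009, 0.019]
tcp_rot: [[0.953, -0.303, 0.001], [-0.303, -0.952, -0.043], [0.014, 0.041, -0.999]]
force: [0.2, 0.4, 0.9]
opening: 0.748
```

send_rows(
  motion=[
    [[0, 0, 0], 0],
    [[0, 0, 0], 0],
    [[0, 0, 0], 0],
    [[0, 0, 0], 0],
    [[0, 0, 0], 0],
  ],
)

```text
time_s: 18.0
position: [0.4843, -0.0091, 0.019]
tcp_rot: [[0.953, -0.303, 0.002], [-0.303, -0.952, -0.043], [0.015, 0.041, -0.999]]
force: [-0.7, -0.4, 0.4]
opening: 0.989
```

Run:
```python
from h import *
s=bot.read_state();print(s['position'],s['force'],s['opening'],s['tcp_rot'])
c=capture('wrist');cv2.imwrite('pics/w8.png',c['image'])
```

```text
[ 0.48428316 -0.00907127  0.019004  ] [-0.66033442 -0.37766706  0.35563824] 0.9894481358759681 [[ 0.95296688 -0.30306563  0.00231494]
 [-0.30268567 -0.95210336 -0.0433656 ]
 [ 0.01534668  0.04062528 -0.99905659]]
```

View pics/w8.png

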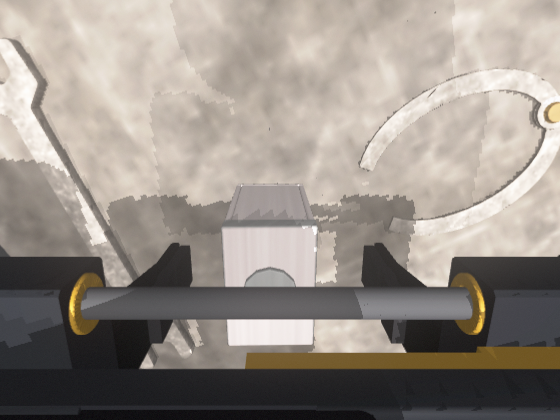

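The canister stands upright and released on the bare bench. Now I'll raise the gripper and turn it 90° for the regrip.

send_rows(
  motion=[
    [[0, 0, -12], 0],
    [[0, 0, -25], 0],
    [[0, 0, -30], 0],
    [[0, 0, -30], 0],
    [[0, 0, -20], 0],
  ],
)

```text
time_s: 18.47
position: [0.4795, -0.0032, 0.135]
tcp_rot: [[0.953, -0.303, -0.013], [-0.304, -0.952, -0.04], [0.0, 0.042, -0.999]]
force: [1.0, 0.2, 0.2]
opening: 1.0
```

send_rows(
  motion=[
    [[0, 0, -20], 0],
    [[0, 0, -20], 0],
    [[0, 0, -15], 0.05],
    [[0, 0, 0], 0.1],
    [[0, 0, 0], 0.1],
  ],
)

```text
time_s: 18.88
position: [0.4821, -0.0009, 0.1987]
tcp_rot: [[0.844, -0.537, -0.002], [-0.536, -0.843, -0.042], [0.021, 0.036, -0.999]]
force: [-0.6, 0.0, -0.4]
opening: 1.0
```

send_rows(
  motion=[
    [[0, 0, 0], 0.11],
    [[0, 0, 0], 0.11],
    [[0, 0, 0], 0.11],
    [[0, 0, 0], 0.11],
    [[0, 0, 0], 0.11],
  ],
)

```text
time_s: 19.3
position: [0.4812, -0.0005, 0.2]
tcp_rot: [[0.413, -0.911, 0.0], [-0.91, -0.413, -0.042], [0.039, 0.017, -0.999]]
force: [-0.8, 0.2, -0.3]
opening: 1.005
```

send_rows(
  motion=[
    [[0, 0, 0], 0.11],
    [[0, 0, 0], 0.11],
    [[0, 0, 0], 0.11],
    [[0, 0, 0], 0.11],
    [[0, 0, 0], 0.11],
  ],
)

```text
time_s: 19.72
position: [0.4792, -0.0001, 0.1994]
tcp_rot: [[-0.152, -0.988, -0.002], [-0.988, 0.152, -0.042], [0.042, -0.004, -0.999]]
force: [0.1, 0.4, 0.1]
opening: 0.999
```

Run:
```python
from h import *
s=bot.read_state();print(s['joint_positions'],s['tcp_rot'])
plan((.44,0.0,.20),-108)
c=capture('wrist');np.save('c9.npy',c,allow_pickle=True);cv2.imwrite('pics/w9.png',c['image'])
c=capture('top');np.save('t9.npy',c,allow_pickle=True);cv2.imwrite('pics/t9.png',c['image'])
```

```text
[-11.71078546  18.7488253  102.03301217  -2.77183015  58.88065041
  88.44800285] [[-0.15178616 -0.98841105 -0.00213296]
 [-0.98753433  0.15174181 -0.04183745]
 [ 0.04167626 -0.00424397 -0.99912215]]
delta tool mm [ 5.9 38.8 -0.5] yaw -98.74  turn 9.26deg 0.1617rad t=19.72 j6 88.4
```

View pics/w9.png

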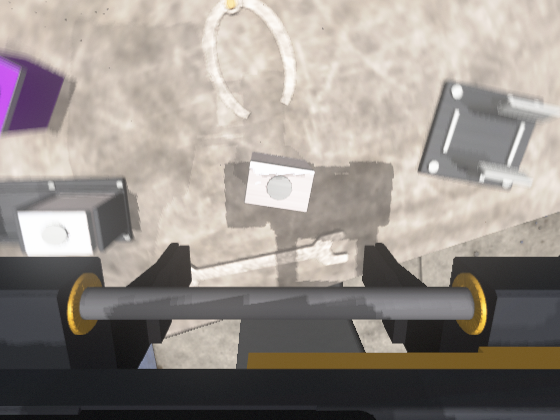

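Run:
```python
from h import *
c=np.load('c9.npy',allow_pickle=True).item()
cv2.imwrite('pics/w9c.png',cv2.resize(c['image'][140:225,230:330],None,fx=7,fy=7,interpolation=cv2.INTER_CUBIC))
cv2.imwrite('pics/w9k.png',cv2.resize(c['image'][70:200,410:560],None,fx=5,fy=4.6,interpolation=cv2.INTER_CUBIC))
```

```text
(no output)
```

View pics/w9c.png

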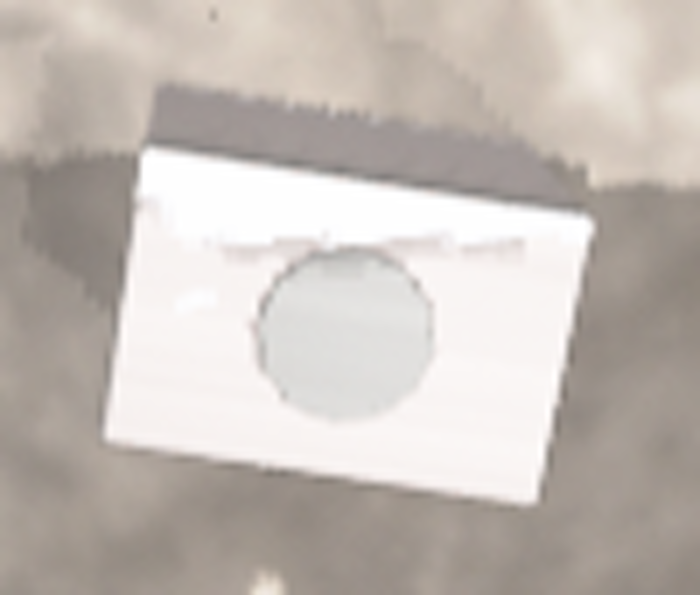

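View pics/w9k.png

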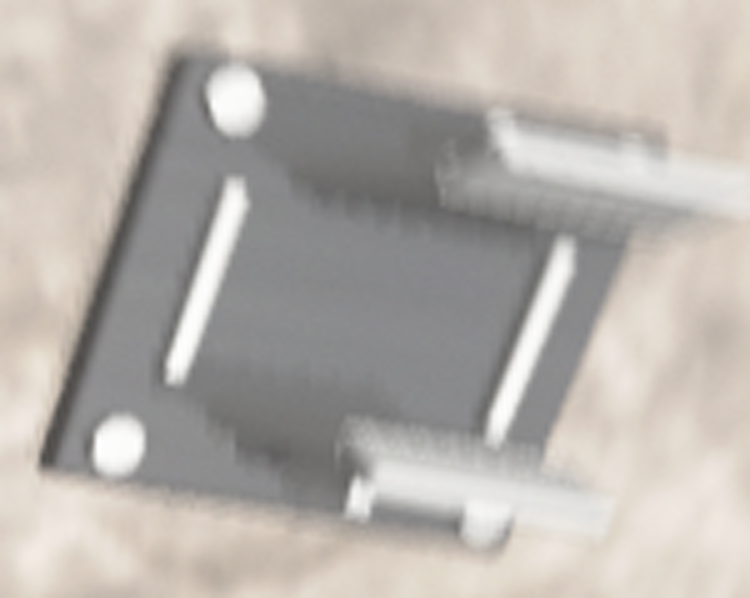

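Run:
```python
from h import *
c=np.load('c9.npy',allow_pickle=True).item()
f=lambda p,z:ray(c,(p[0]/7+230-.43,p[1]/7+140-.43),z)
P=np.array([f(p,.070) for p in [(143,148),(594,219),(538,505),(105,438)]]);ang=lambda v:np.degrees(np.arctan2(v[1],v[0]))
print(P.round(4),P.mean(0),[ang(P[0]-P[1]),ang(P[3]-P[2]),ang(P[0]-P[3])-90,ang(P[1]-P[2])],[np.linalg.norm(P[i]-P[(i+1)%4]).round(4) for i in range(4)]);print('cap',f((345,333),.073))
g=lambda p,z:ray(c,(p[0]/5+410-.4,p[1]/4.6+70-.4),z)
Q=np.array([g(p,.015) for p in [(235,180),(175,380),(565,240),(497,440)]]);print(Q.round(4),Q.mean(0),ang(Q[0]-Q[2]),ang(Q[1]-Q[3]),ang(Q[0]-Q[1]),ang(Q[2]-Q[3]))
C=P.mean(0);plan((C[0],C[1],.10),-108)
```

```text
[[ 0.5091  0.0142  0.07  ]
 [ 0.4905 -0.0427  0.07  ]
 [ 0.4526 -0.0304  0.07  ]
 [ 0.4715  0.026   0.07  ]] [ 0.48092603 -0.00821726  0.07      ] [np.float64(71.87801353372146), np.float64(71.43097830804611), np.float64(-107.32851000068588), np.float64(-18.07138916500686)] [np.float64(0.0599), np.float64(0.0399), np.float64(0.0594), np.float64(0.0394)]
cap [ 0.48128026 -0.00793945  0.073     ]
[[ 0.5206 -0.2052  0.015 ]
 [ 0.4768 -0.1918  0.015 ]
 [ 0.4961 -0.2761  0.015 ]
 [ 0.4509 -0.263   0.015 ]] [ 0.48611059 -0.23402299  0.015     ] 70.91739320891355 70.041838402338 -17.06093806265572 -16.1156106910038
delta tool mm [ 3.6 -2.5 99.7] yaw -98.40  turn 9.60deg 0.1676rad t=19.82 j6 88.1
```

send_rows(
  motion=[
    [[1, -1, 0], 0.06],
    [[1, -1, 0], 0.06],
    [[1, 0, 10], 0.05],
    [[0, 0, 20], 0],
    [[0, 0, 20], 0],
  ],
)

```text
time_s: 20.23
position: [0.4839, -0.006, 0.1523]
tcp_rot: [[-0.302, -0.953, 0.009], [-0.952, 0.302, -0.044], [0.039, -0.022, -0.999]]
force: [0.8, 0.2, -0.2]
opening: 1.001
```

Run:
```python
from h import *
print(bot.read_state()['tcp_rot']);plan((.481,-.0081,.024),-108.3)
```

```text
[[-0.30224565 -0.95319031  0.00870589]
 [-0.95241538  0.30159722 -0.04409138]
 [ 0.0394018  -0.02161805 -0.99898957]]
delta tool mm [ -2.2   4.9 128.2] yaw -107.61  turn 0.69deg 0.0121rad t=20.23 j6 97.2
```

send_rows(
  motion=[
    [[-1, 3, 10], 0.006],
    [[-1, 2, 15], 0.006],
    [[0, 0, 15], 0],
    [[0, 0, 10], 0],
    [[0, 0, 4], 0],
  ],
)

```text
time_s: 20.65
position: [0.4779, -0.0047, 0.0934]
tcp_rot: [[-0.298, -0.955, 0.004], [-0.954, 0.297, -0.043], [0.04, -0.017, -0.999]]
force: [-0.5, -0.4, 0.3]
opening: 1.0
```

Run:
```python
from h import *
print(bot.read_state()['tcp_rot']);plan((.481,-.0081,.024),-108.3)
c=capture('wrist');cv2.imwrite('pics/w10.png',c['image'])
```

```text
[[-0.29761351 -0.95467694  0.00425874]
 [-0.95385266  0.29716424 -0.04311044]
 [ 0.039891   -0.01689246 -0.99906124]]
delta tool mm [-0.4 -2.8 69.5] yaw -107.33  turn 0.97deg 0.0170rad t=20.65 j6 97.6
```

View pics/w10.png

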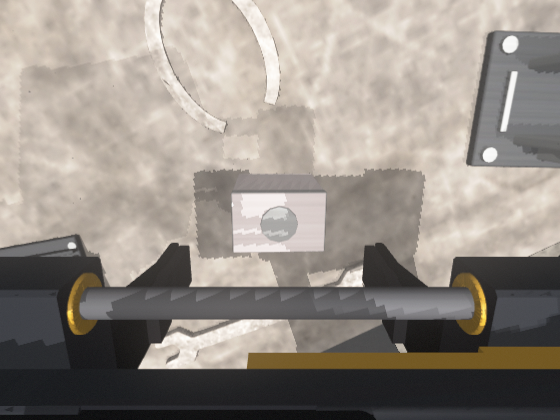

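send_rows(
  motion=[
    [[0, -1.5, 12], 0.01],
    [[0, -1.5, 15], 0.007],
    [[0, 0, 15], 0],
    [[0, 0, 10], 0],
    [[0, 0, 5], 0],
  ],
)

```text
time_s: 21.12
position: [0.485, -0.0089, 0.0376]
tcp_rot: [[-0.306, -0.952, 0.012], [-0.951, 0.305, -0.045], [0.039, -0.026, -0.999]]
force: [-1.0, 0.5, -0.3]
opening: 0.997
```

Run:
```python
from h import *
print(bot.read_state()['tcp_rot']);plan((.481,-.0081,.024),-108.3)
```

```text
[[-0.30609578 -0.95192053  0.01235646]
 [-0.95120216  0.30528174 -0.04491669]
 [ 0.03898492 -0.02550231 -0.99891432]]
delta tool mm [-0.   4.4 13.5] yaw -107.84  turn 0.46deg 0.0081rad t=21.12 j6 98.7
```

send_rows(
  motion=[
    [[0, 2.5, 5], 0.006],
    [[0, 1.5, 4], 0],
    [[0, 0, 3], 0],
    [[0, 0, 1], 0],
    [[0, 0, 0], 0],
  ],
)

```text
time_s: 21.53
position: [0.4822, -0.0083, 0.0246]
tcp_rot: [[-0.31, -0.951, 0.015], [-0.95, 0.309, -0.045], [0.039, -0.028, -0.999]]
force: [0.3, 0.1, -0.5]
opening: 1.002
```

Run:
```python
from h import *
plan((.481,-.0081,.024),-108.3)
```

```text
delta tool mm [0.1 1.2 0.6] yaw -108.04  turn 0.26deg 0.0045rad t=21.53 j6 99.2
```

send_rows(
  motion=[
    [[0, 1, 0], 0.004],
    [[0, 0, 0], 0],
    [[0, 0, 0], 0],
    [[0, 0, 0], 0],
    [[0, 0, 0], 0],
  ],
  gripper=1,
)

```text
time_s: 21.95
position: [0.4821, -0.0085, 0.026]
tcp_rot: [[-0.312, -0.95, 0.017], [-0.949, 0.311, -0.047], [0.039, -0.031, -0.999]]
force: [-3.0, -9.6, 7.4]
opening: 0.709
```

send_rows(
  motion=[
    [[0, 0, 0], 0],
    [[0, 0, 0], 0],
    [[0, 0, 0], 0],
    [[0, 0, 0], 0],
    [[0, 0, 0], 0],
  ],
)

```text
time_s: 22.37
position: [0.4819, -0.0089, 0.0261]
tcp_rot: [[-0.312, -0.95, 0.017], [-0.949, 0.311, -0.047], [0.04, -0.031, -0.999]]
force: [-0.1, -0.3, 0.6]
opening: 0.686
```

Run:
```python
from h import *
s=bot.read_state();print(s['position'],s['force'],s['opening'],s['tcp_rot'])
c=capture('wrist');cv2.imwrite('pics/w11.png',c['image'])
```

```text
[ 0.48186581 -0.00894731  0.02614398] [-0.12222064 -0.2875531   0.5868811 ] 0.6859433326050899 [[-0.31239659 -0.94980371  0.01677174]
 [-0.94912846  0.31134229 -0.04712903]
 [ 0.03954157 -0.03064149 -0.998748  ]]
```

View pics/w11.png

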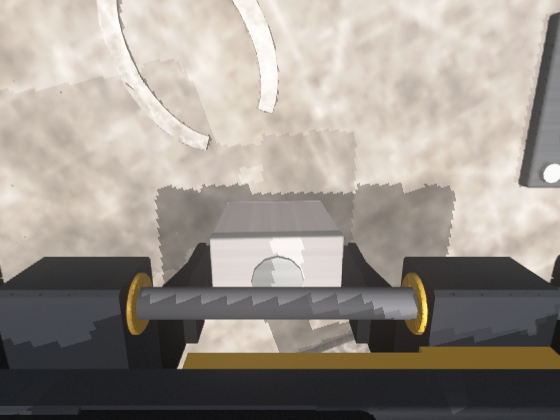

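send_rows(
  motion=[
    [[0, 0, -3], 0],
    [[0, 0, -8], 0],
    [[0, 0, -12], 0],
    [[0, 0, -12], 0],
    [[0, 0, -12], 0],
  ],
)

```text
time_s: 22.83
position: [0.4748, -0.0045, 0.0705]
tcp_rot: [[-0.313, -0.95, 0.001], [-0.949, 0.313, -0.042], [0.04, -0.014, -0.999]]
force: [0.3, 0.3, -7.3]
opening: 0.688
```

send_rows(
  motion=[
    [[0, 0, -15], 0],
    [[0, 0, -15], 0],
    [[0, 0, -15], 0],
    [[0, 0, -10], 0],
    [[0, 0, -4], 0],
  ],
)

```text
time_s: 23.25
position: [0.4696, 0.0007, 0.132]
tcp_rot: [[-0.313, -0.95, -0.008], [-0.949, 0.313, -0.038], [0.039, -0.004, -0.999]]
force: [1.2, -0.7, -8.0]
opening: 0.688
```

Run:
```python
from h import *
s=bot.read_state();print(s['position'],s['force'],s['opening'],s['tcp_rot'])
plan((.486,-.235,.14),-108.5)
```

```text
[0.46956156 0.00068437 0.13202312] [ 1.17553301 -0.6598227  -8.04026242] 0.6880220840077094 [[-0.31297349 -0.94972746 -0.00808317]
 [-0.94896324  0.31304794 -0.03833732]
 [ 0.03894043 -0.00432794 -0.99923216]]
delta tool mm [218.8 -89.4   0.9] yaw -108.25  turn 0.25deg 0.0043rad t=23.25 j6 98.3
```

send_rows(
  motion=[
    [[10, -4, -2], 0],
    [[20, -8, 0], 0],
    [[22, -9, 0], 0],
    [[22, -9, 0], 0],
    [[22, -9, 0], 0],
  ],
)

```text
time_s: 23.67
position: [0.4711, -0.1007, 0.1363]
tcp_rot: [[-0.304, -0.953, -0.017], [-0.952, 0.304, -0.033], [0.036, 0.006, -0.999]]
force: [0.7, -0.3, -7.6]
opening: 0.684
```

send_rows(
  motion=[
    [[22, -9, 0], 0],
    [[22, -9, 0], 0],
    [[20, -8, 0], 0],
    [[15, -6, 0], 0],
    [[8, -3, 0], 0],
  ],
)

```text
time_s: 24.08
position: [0.4736, -0.2034, 0.1351]
tcp_rot: [[-0.307, -0.952, -0.025], [-0.951, 0.307, -0.031], [0.037, 0.014, -0.999]]
force: [1.4, -0.2, -7.7]
opening: 0.69
```

Run:
```python
from h import *
s=bot.read_state();print(s['position'],s['tcp_rot'])
plan((.4865,-.235,.135),-108.5)
c=capture('wrist');np.save('c12.npy',c,allow_pickle=True);cv2.imwrite('pics/w12.png',c['image'])
c=capture('top');np.save('t12.npy',c,allow_pickle=True);cv2.imwrite('pics/t12.png',c['image'])
c=capture('scene');cv2.imwrite('pics/s12.png',cv2.resize(c['image'][30:110,310:430],None,fx=6,fy=6,interpolation=cv2.INTER_CUBIC))
```

```text
[ 0.47360778 -0.20341201  0.13509994] [[-0.30660362 -0.95151268 -0.02485627]
 [-0.95112591  0.30727942 -0.03064087]
 [ 0.036793    0.01424684 -0.99922135]]
delta tool mm [ 26.1 -22.    0.7] yaw -107.87  turn 0.63deg 0.0110rad t=24.08 j6 75.4
```

View pics/w12.png

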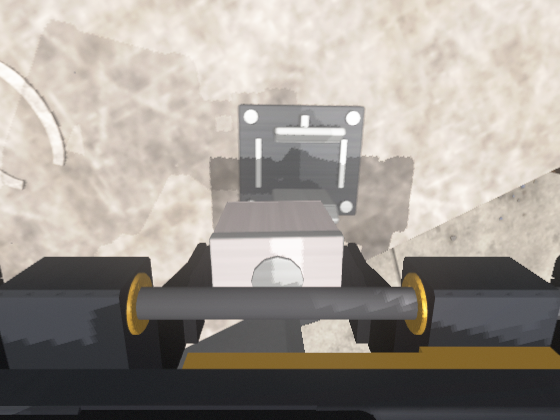

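View pics/s12.png

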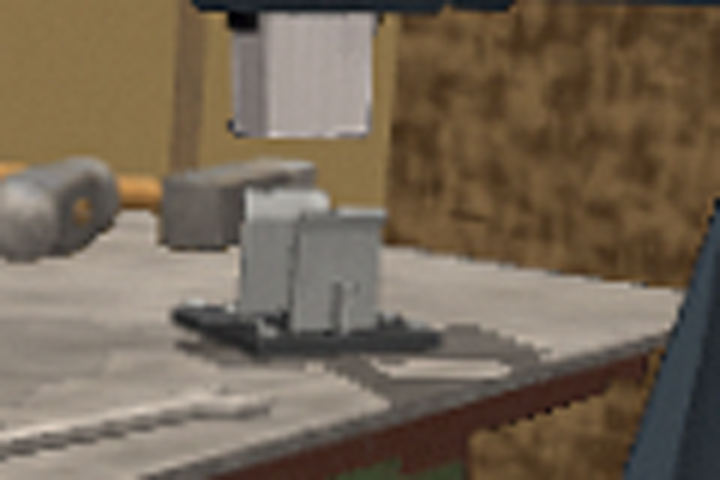

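Run:
```python
from h import *
c=np.load('c12.npy',allow_pickle=True).item()
cv2.imwrite('pics/w12k.png',cv2.resize(c['image'][95:245,200:370],None,fx=4.5,fy=4,interpolation=cv2.INTER_CUBIC))
```

```text
(no output)
```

View pics/w12k.png

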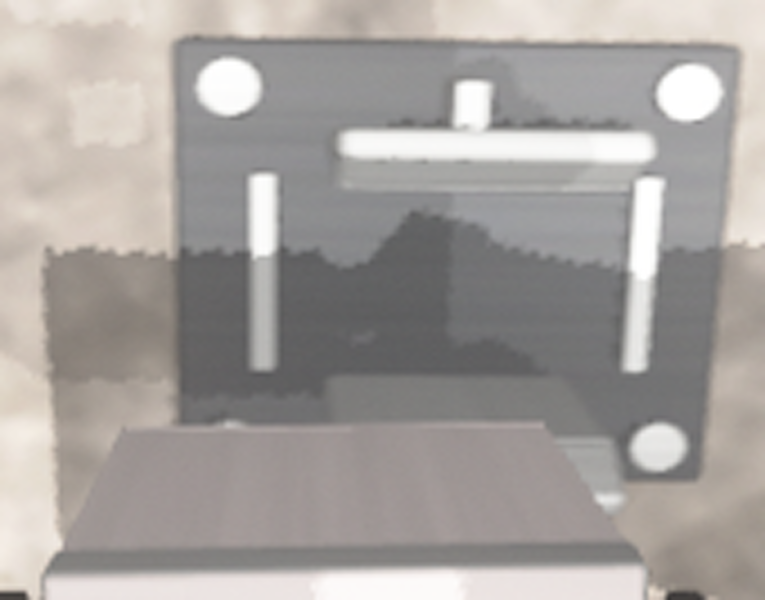

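Run:
```python
from h import *
c=np.load('c12.npy',allow_pickle=True).item()
ang=lambda v:np.degrees(np.arctan2(v[1],v[0]))
g=lambda p,z:ray(c,(p[0]/4.5+200-.39,p[1]/4+95-.38),z)
Q=np.array([g(p,.015) for p in [(263,175),(263,371),(648,179),(636,372)]]);print(Q.round(4),Q.mean(0),ang(Q[0]-Q[2]),ang(Q[1]-Q[3]),ang(Q[0]-Q[1]),ang(Q[2]-Q[3]))
P=np.array([g(p,.01) for p in [(178,42),(740,48),(698,478)]]);print(P.round(4),(P[0]+P[2])/2,ang(P[0]-P[1]),ang(P[1]-P[2]),np.linalg.norm(P[0]-P[1]),np.linalg.norm(P[1]-P[2]))
B=np.array([g(p,.109) for p in [(123,430),(545,424)]]);print('canister far-bottom edge',B,ang(B[0]-B[1]),np.linalg.norm(B[0]-B[1]))
T=np.array([g(p,.179) for p in [(62,550),(640,548)]]);print('far-top',T,ang(T[0]-T[1]),np.linalg.norm(T[0]-T[1]))
v=np.array([np.cos(np.radians(-18)),np.sin(np.radians(-18)),0]);print('can bottom centre',B.mean(0)-.02*v,'top',T.mean(0)-.02*v)
```

```text
[[ 0.5211 -0.2065  0.015 ]
 [ 0.4797 -0.1925  0.015 ]
 [ 0.4971 -0.2772  0.015 ]
 [ 0.4557 -0.2639  0.015 ]] [ 0.48841237 -0.23504554  0.015     ] 71.23930998092457 71.42104199633148 -18.742432181282332 -17.818519681712747
[[ 0.5521 -0.2     0.01  ]
 [ 0.5178 -0.3021  0.01  ]
 [ 0.4249 -0.2705  0.01  ]] [ 0.48853367 -0.2352571   0.01      ] 71.42952879436038 -18.8065364836566 0.10775885503865362 0.098129761256099
canister far-bottom edge [[ 0.4989745  -0.17946916  0.109     ]
 [ 0.48098903 -0.23638474  0.109     ]] 72.46333030366753 0.05968969285608723
far-top [[ 0.50540737 -0.18270913  0.179     ]
 [ 0.48745325 -0.23648926  0.179     ]] 71.53876992654685 0.056697912265698085
can bottom centre [ 0.47096064 -0.20174661  0.109     ] top [ 0.47740918 -0.20341886  0.179     ]
```

```bash
cat >> h.py <<'E'
Rg=np.array([[-0.31239659,-0.94980371,0.01677174],[-0.94912846,0.31134229,-0.04712903],[0.03954157,-0.03064149,-0.998748]])
pg=np.array([.48186581,-.00894731,.02614398])
def Rz(a):
    a=np.radians(a);return np.array([[np.cos(a),-np.sin(a),0],[np.sin(a),np.cos(a),0],[0,0,1]])
Rcg=Rz(-18.25);pcg=np.array([.481,-.0082,0])
def can():
    s=bot.read_state();R=np.array(s['tcp_rot']);p=np.array(s['position'])
    Rc=R@Rg.T@Rcg;pc=p+R@Rg.T@(pcg-pg)
    print('can bottom',pc.round(4),'top',(pc+.07*Rc[:,2]).round(4),'yaw y %.2f'%np.degrees(np.arctan2(Rc[1,1],Rc[0,1])),'up',Rc[:,2].round(4),'f',np.round(s['force'],1),'t %.2f'%s['time_s'])
    return s,pc,Rc
def plan2(x,y,z,yaw=71.3):
    s,pc,Rc=can();R=np.array(s['tcp_rot']);d=R.T@(np.array([x,y,z])-pc)*1000
    t=np.degrees(np.arctan2(Rc[1,1],Rc[0,1]))-yaw
    print('tool delta',d.round(1),'turn %.4f'%np.radians(t),'tcp',np.round(s['position'],4),'zax',R[:,2].round(4))
E
python3 - <<'E'
from h import *
plan2(.488,-.235,.09)
E
```

```text
can bottom [ 0.4711 -0.1995  0.109 ] top [ 0.4741 -0.2008  0.1789] yaw y 71.99 up [ 0.0429 -0.0187  0.9989] f [-0.1  0.5 -7.5] t 24.23
tool delta [ 27.9 -27.3  19.6] turn 0.0120 tcp [ 0.4731 -0.2008  0.1351] zax [-0.0259 -0.0283 -0.9993]
```

send_rows(
  motion=[
    [[6, -6, 0], 0.006],
    [[8, -8, 0], 0.006],
    [[7, -7, 0], 0],
    [[4, -4, 0], 0],
    [[2, -2, 0], 0],
  ],
)

```text
time_s: 24.65
position: [0.4897, -0.2322, 0.1341]
tcp_rot: [[-0.315, -0.949, -0.031], [-0.949, 0.315, -0.023], [0.032, 0.022, -0.999]]
force: [-0.6, -0.6, -7.7]
opening: 0.683
```

Run:
```python
from h import *
plan2(.488,-.235,.09)
```

```text
can bottom [ 0.4876 -0.2308  0.108 ] top [ 0.491  -0.2325  0.1779] yaw y 71.51 up [ 0.0474 -0.0237  0.9986] f [-0.6 -0.6 -7.7] t 24.65
tool delta [ 3.3 -2.1 18.1] turn 0.0037 tcp [ 0.4897 -0.2322  0.1341] zax [-0.0308 -0.0235 -0.9993]
```

send_rows(
  motion=[
    [[1, -1, 4], 0.003],
    [[1, -0.5, 6], 0],
    [[0.5, 0, 6], 0],
    [[0, 0, 5], 0],
    [[0, 0, 2], 0],
  ],
)

```text
time_s: 25.07
position: [0.4907, -0.2361, 0.1091]
tcp_rot: [[-0.317, -0.948, -0.03], [-0.948, 0.318, -0.024], [0.032, 0.021, -0.999]]
force: [-0.2, 0.5, -7.7]
opening: 0.688
```

Run:
```python
from h import *
plan2(.488,-.235,.065)
```

```text
can bottom [ 0.4886 -0.2348  0.0831] top [ 0.4918 -0.2364  0.153 ] yaw y 71.35 up [ 0.0463 -0.0234  0.9987] f [-0.2  0.5 -7.7] t 25.07
tool delta [-0.2  0.1 18.1] turn 0.0009 tcp [ 0.4907 -0.2361  0.1091] zax [-0.0299 -0.0238 -0.9993]
```

send_rows(
  motion=[
    [[0, 0.5, 4], 0],
    [[0, 0.5, 5], 0],
    [[0, 0.5, 5], 0],
    [[0, 0, 4], 0],
    [[0, 0, 1], 0],
  ],
)

```text
time_s: 25.48
position: [0.4872, -0.2347, 0.0871]
tcp_rot: [[-0.317, -0.948, -0.033], [-0.948, 0.317, -0.022], [0.031, 0.024, -0.999]]
force: [-0.1, -0.1, -7.4]
opening: 0.687
```

Run:
```python
from h import *
plan2(.4868,-.2346,.05)
c=capture('scene');cv2.imwrite('pics/s13.png',cv2.resize(c['image'][30:110,310:430],None,fx=6,fy=6,interpolation=cv2.INTER_CUBIC))
c=capture('wrist');cv2.imwrite('pics/w13.png',c['image'])
```

```text
can bottom [ 0.485  -0.2333  0.061 ] top [ 0.4885 -0.2351  0.1309] yaw y 71.38 up [ 0.0491 -0.0256  0.9985] f [-0.1 -0.1 -7.4] t 25.48
tool delta [ 0.3 -2.3 11. ] turn 0.0014 tcp [ 0.4872 -0.2347  0.0871] zax [-0.0326 -0.0217 -0.9992]
```

View pics/s13.png

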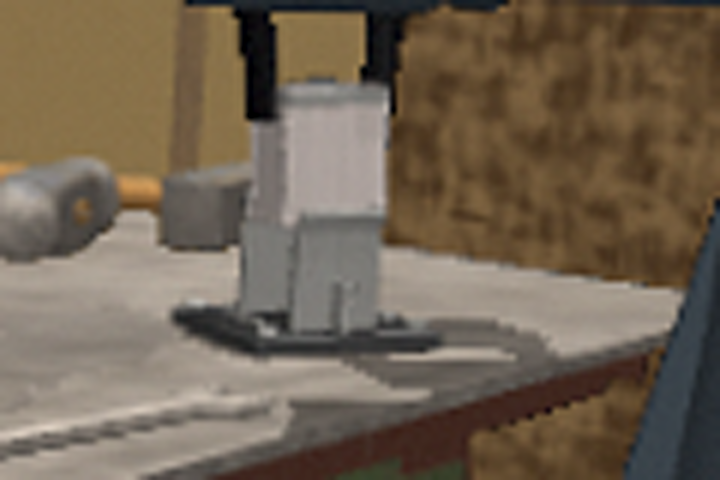

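View pics/w13.png

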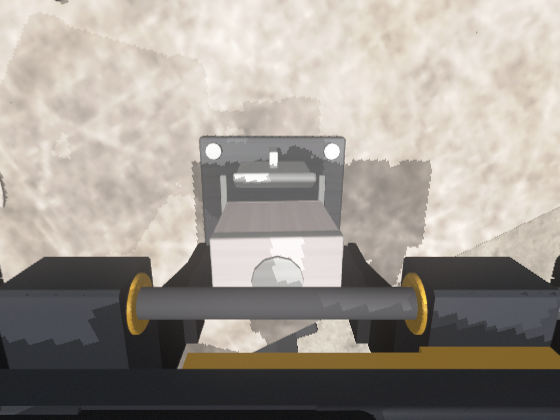

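send_rows(
  motion=[
    [[0, -1, 1], 0],
    [[0, -1, 3], 0],
    [[0, -0.5, 4], 0],
    [[0, 0, 3], 0],
    [[0, 0, 0], 0],
  ],
)

```text
time_s: 26.0
position: [0.4911, -0.237, 0.0765]
tcp_rot: [[-0.317, -0.948, -0.029], [-0.948, 0.317, -0.024], [0.032, 0.02, -0.999]]
force: [-0.3, -0.3, -7.3]
opening: 0.692
```

Run:
```python
from h import *
plan2(.4868,-.2346,.04)
```

```text
can bottom [ 0.489  -0.2356  0.0505] top [ 0.4922 -0.2372  0.1204] yaw y 71.38 up [ 0.0456 -0.0231  0.9987] f [-0.3 -0.3 -7.3] t 26.00
tool delta [-0.6  2.2 10.5] turn 0.0015 tcp [ 0.4911 -0.237   0.0765] zax [-0.0292 -0.0242 -0.9993]
```

send_rows(
  motion=[
    [[0, 0.5, 3], 0],
    [[0, 0.5, 4], 0],
    [[0, 0, 4], 0],
    [[0, 0, 3], 0],
    [[0, 0, 0], 0],
  ],
)

```text
time_s: 26.42
position: [0.4896, -0.2371, 0.061]
tcp_rot: [[-0.317, -0.948, -0.029], [-0.948, 0.317, -0.024], [0.032, 0.02, -0.999]]
force: [-0.5, -0.6, -7.1]
opening: 0.692
```

Run:
```python
from h import *
plan2(.4868,-.2346,.025)
```

```text
can bottom [ 0.4875 -0.2357  0.035 ] top [ 0.4907 -0.2373  0.1049] yaw y 71.39 up [ 0.0457 -0.0231  0.9987] f [-0.5 -0.6 -7.1] t 26.42
tool delta [-1.1  0.9  9.9] turn 0.0015 tcp [ 0.4896 -0.2371  0.061 ] zax [-0.0292 -0.0242 -0.9993]
```

send_rows(
  motion=[
    [[-0.5, 0.3, 3], 0],
    [[-0.3, 0, 3], 0],
    [[0, 0, 3], 0],
    [[0, 0, 2], 0],
    [[0, 0, 0], 0],
  ],
)

```text
time_s: 26.83
position: [0.4893, -0.2365, 0.0486]
tcp_rot: [[-0.317, -0.948, -0.029], [-0.948, 0.317, -0.024], [0.032, 0.02, -0.999]]
force: [0.1, -0.1, -6.7]
opening: 0.688
```

Run:
```python
from h import *
plan2(.4868,-.2346,.012)
c=capture('wrist');cv2.imwrite('pics/w14.png',c['image'])
```

```text
can bottom [ 0.4872 -0.2351  0.0226] top [ 0.4905 -0.2368  0.0925] yaw y 71.38 up [ 0.0458 -0.0231  0.9987] f [ 0.1 -0.1 -6.7] t 26.83
tool delta [-0.7  0.4 10.6] turn 0.0015 tcp [ 0.4893 -0.2365  0.0486] zax [-0.0293 -0.0241 -0.9993]
```

View pics/w14.png

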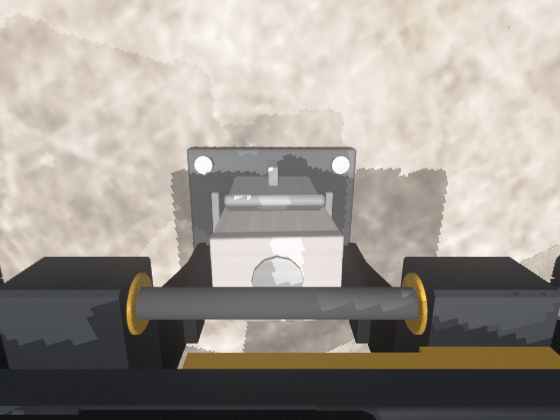

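send_rows(
  motion=[
    [[-0.5, 0.3, 2], 0],
    [[0, 0, 2], 0],
    [[0, 0, 2], 0],
    [[0, 0, 1.5], 0],
    [[0, 0, 0], 0],
  ],
)

```text
time_s: 27.3
position: [0.4895, -0.2365, 0.041]
tcp_rot: [[-0.317, -0.948, -0.028], [-0.948, 0.317, -0.025], [0.033, 0.019, -0.999]]
force: [-0.2, 0.1, -7.6]
opening: 0.686
```

Run:
```python
from h import *
plan2(.4868,-.2346,.010)
```

```text
can bottom [ 0.4875 -0.2351  0.0149] top [ 0.4906 -0.2367  0.0848] yaw y 71.39 up [ 0.0446 -0.0222  0.9988] f [-0.2  0.1 -7.6] t 27.30
tool delta [-0.4  0.7  4.9] turn 0.0015 tcp [ 0.4895 -0.2365  0.041 ] zax [-0.0281 -0.025  -0.9993]
```

send_rows(
  motion=[
    [[0, 0.3, 1.5], 0],
    [[0, 0, 1.5], 0],
    [[0, 0, 1.5], 0],
    [[0, 0, 1], 0],
    [[0, 0, 0], 0],
  ],
)

```text
time_s: 27.72
position: [0.4895, -0.2368, 0.037]
tcp_rot: [[-0.317, -0.948, -0.027], [-0.948, 0.317, -0.026], [0.033, 0.017, -0.999]]
force: [1.6, 0.5, -6.3]
opening: 0.692
```

send_rows(
  motion=[
    [[0, 0, 1.5], 0],
    [[0, 0, 1], 0],
    [[0, 0, 0], 0],
    [[0, 0, 0], 0],
    [[0, 0, 0], 0],
  ],
)

```text
time_s: 28.13
position: [0.4898, -0.2372, 0.0367]
tcp_rot: [[-0.317, -0.948, -0.025], [-0.948, 0.317, -0.027], [0.034, 0.015, -0.999]]
force: [-0.6, 1.2, -2.5]
opening: 0.69
```

Run:
```python
from h import *
plan2(.4868,-.2346,.010)
```

```text
can bottom [ 0.4879 -0.2359  0.0106] top [ 0.4908 -0.2373  0.0805] yaw y 71.40 up [ 0.0419 -0.02    0.9989] f [-0.6  1.2 -2.5] t 28.13
tool delta [-0.9  1.4  0.6] turn 0.0017 tcp [ 0.4898 -0.2372  0.0367] zax [-0.0254 -0.0272 -0.9993]
```

send_rows(
  motion=[
    [[0, 0, 1.5], 0],
    [[0, 0, 1], 0],
    [[0, 0, 0.5], 0],
    [[0, 0, 0], 0],
    [[0, 0, 0], 0],
  ],
)

```text
time_s: 28.55
position: [0.4898, -0.2372, 0.0366]
tcp_rot: [[-0.317, -0.948, -0.025], [-0.948, 0.317, -0.027], [0.034, 0.015, -0.999]]
force: [-0.7, 0.6, -0.8]
opening: 0.687
```

send_rows(
  motion=[
    [[0, 0, 1.5], 0],
    [[0, 0, 1], 0],
    [[0, 0, 0], 0],
    [[0, 0, 0], 0],
    [[0, 0, 0], 0],
  ],
)

```text
time_s: 28.97
position: [0.4898, -0.2372, 0.0366]
tcp_rot: [[-0.317, -0.948, -0.025], [-0.948, 0.317, -0.027], [0.034, 0.015, -0.999]]
force: [-0.3, 0.5, 1.4]
opening: 0.686
```

Run:
```python
from h import *
plan2(.4868,-.2346,.010)
```

```text
can bottom [ 0.4878 -0.236   0.0105] top [ 0.4907 -0.2374  0.0804] yaw y 71.39 up [ 0.0416 -0.0198  0.9989] f [-0.3  0.5  1.4] t 28.97
tool delta [-1.   1.4  0.5] turn 0.0015 tcp [ 0.4898 -0.2372  0.0366] zax [-0.0251 -0.0274 -0.9993]
```

send_rows(
  motion=[
    [[0, 0, 0], 0],
    [[0, 0, 0], 0],
    [[0, 0, 0], 0],
    [[0, 0, 0], 0],
    [[0, 0, 0], 0],
  ],
  gripper=0,
)

```text
time_s: 29.38
position: [0.4926, -0.2399, 0.0372]
tcp_rot: [[-0.317, -0.948, -0.02], [-0.948, 0.317, -0.032], [0.037, 0.009, -0.999]]
force: [-0.6, -0.7, 0.4]
opening: 0.955
```

send_rows(
  motion=[
    [[0, 0, 0], 0],
    [[0, 0, 0], 0],
    [[0, 0, 0], 0],
    [[0, 0, 0], 0],
    [[0, 0, 0], 0],
  ],
)

```text
time_s: 29.8
position: [0.4933, -0.2404, 0.0374]
tcp_rot: [[-0.317, -0.948, -0.018], [-0.948, 0.317, -0.033], [0.037, 0.007, -0.999]]
force: [-0.5, 0.2, 0.5]
opening: 1.002
```

Run:
```python
from h import *
s=bot.read_state();print(s['position'],s['force'],s['opening'],s['tcp_rot'])
c=capture('wrist');cv2.imwrite('pics/w15.png',c['image'])
```

```text
[ 0.49332109 -0.24044027  0.03741898] [-0.46489718  0.20918388  0.51314226] 1.0018972426308992 [[-0.31666457 -0.94835926 -0.01839198]
 [-0.94780156  0.31712306 -0.03324401]
 [ 0.03735979  0.00690474 -0.99927802]]
```

View pics/w15.png

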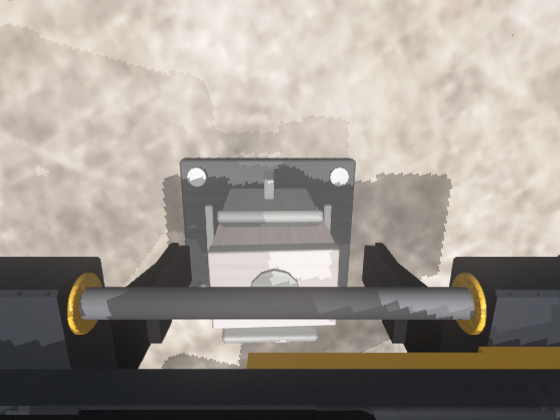

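send_rows(
  motion=[
    [[0, 0, -8], 0],
    [[0, 0, -12], 0],
    [[0, 0, -15], 0],
    [[0, 0, -20], 0],
    [[0, 0, -20], 0],
  ],
)

```text
time_s: 30.27
position: [0.4913, -0.2356, 0.1121]
tcp_rot: [[-0.317, -0.948, -0.028], [-0.948, 0.317, -0.026], [0.034, 0.018, -0.999]]
force: [-0.4, 0.5, -0.7]
opening: 1.004
```

send_rows(
  motion=[
    [[0, 0, -25], 0],
    [[0, 0, -30], 0],
    [[0, 0, -30], 0],
    [[0, 0, -20], 0],
    [[0, 0, 0], 0],
  ],
)

```text
time_s: 30.68
position: [0.4952, -0.2328, 0.2283]
tcp_rot: [[-0.317, -0.948, -0.022], [-0.948, 0.317, -0.03], [0.036, 0.011, -0.999]]
force: [-0.3, 0.5, 0.3]
opening: 1.0
```

Run:
```python
from h import *
c=capture('wrist');np.save('c16.npy',c,allow_pickle=True);cv2.imwrite('pics/w16.png',c['image'])
c=capture('scene');cv2.imwrite('pics/s16.png',cv2.resize(c['image'][50:140,160:430],None,fx=2.9,fy=2.9,interpolation=cv2.INTER_CUBIC))
c=capture('top');cv2.imwrite('pics/t16.png',c['image'])
```

```text
(no output)
```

View pics/w16.png

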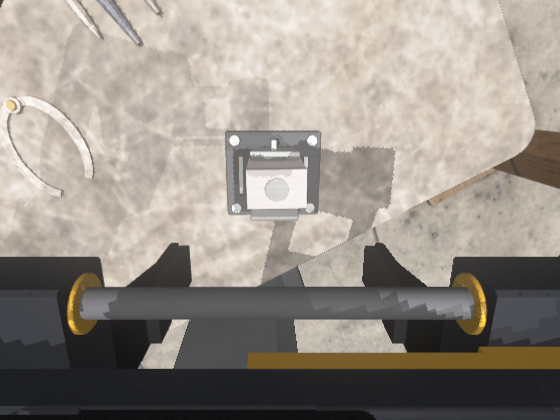

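View pics/s16.png

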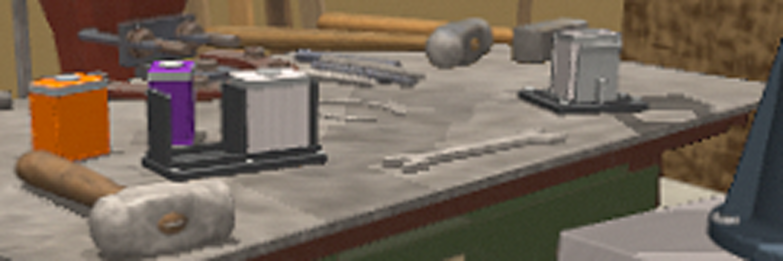

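View pics/t16.png

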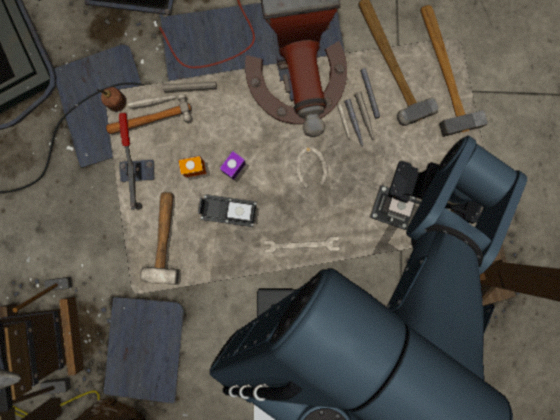

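Run:
```python
from h import *
c=np.load('c16.npy',allow_pickle=True).item()
cv2.imwrite('pics/w16k.png',cv2.resize(c['image'][120:230,215:335],None,fx=6,fy=5,interpolation=cv2.INTER_CUBIC))
```

```text
(no output)
```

View pics/w16k.png

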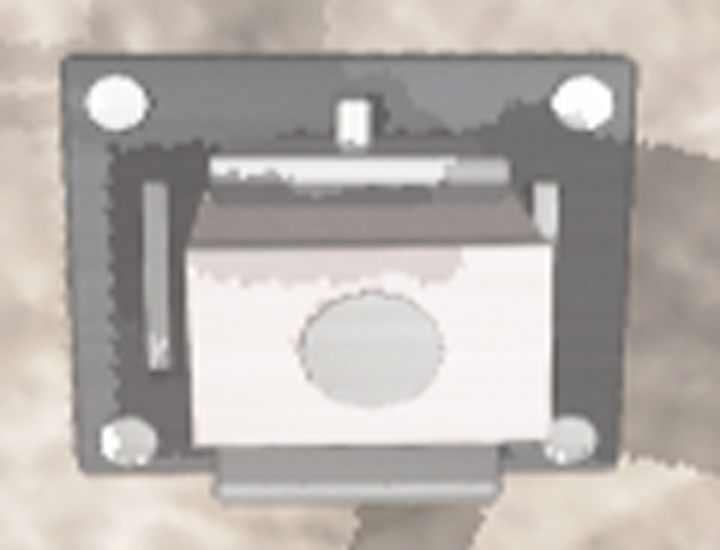

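Run:
```python
from h import *
c=np.load('c16.npy',allow_pickle=True).item()
g=lambda p,z:ray(c,(p[0]/6+215-.42,p[1]/5+120-.4),z)
ang=lambda v:np.degrees(np.arctan2(v[1],v[0]))
P=np.array([g(p,.08) for p in [(188,243),(551,243),(551,441),(193,445)]]);print('can',P.mean(0),ang(P[0]-P[1]),np.linalg.norm(P[0]-P[1]),np.linalg.norm(P[1]-P[2]),'cap',g((371,349),.083))
Q=np.array([g(p,.01) for p in [(62,57),(636,57),(617,468),(80,470)]]);print('plate',Q.mean(0),ang(Q[0]-Q[1]),np.linalg.norm(Q[0]-Q[1]),np.linalg.norm(Q[1]-Q[2]))
B=np.array([g(p,.012) for p in [(117,102),(583,102),(570,441),(130,441)]]);print('bolts',B.mean(0))
```

```text
can [ 0.48826734 -0.23598318  0.08      ] 71.14360006560324 0.058715310674694994 0.04038513448898121 cap [ 0.48822009 -0.23579826  0.083     ]
plate [ 0.48912707 -0.23455772  0.01      ] 71.3624836603782 0.1086137119952636 0.0986725839689788
bolts [ 0.48808995 -0.23432346  0.012     ]
```

Run:
```python
from h import *
s=bot.read_state();print(s['time_s'],s['force']);print(bot.hand_in())
```

```text
30.8333 [-0.17938828 -0.71312059 -0.61452813]
the job is handed in; nothing more can be done
None
```

I handed the job in at 30.8 s, with the full canister in the cradle and the nearly empty one standing in its rack bay. The hand-in gives no verdict, so the result rests on my own checks.

- **Weighing:** I lifted both canisters. The one nearest the robot's centre line pulled about 2.4 N (nearly empty), so I put it back. The other pulled about 7.5 N, roughly 0.77 kg, so that was the full one.
- **Transfer:** I stood the full canister on the bare bench, let go, and regripped it by its narrow ends. I then lowered it into the cradle until the cradle carried its weight, and released it there. The highest wrist force I read was about 10 N, while the fingers closed for the regrip; the readings come only once per call.

**Last checks:**
- The canister's centre is about 1.5–2 mm from the cradle's, against 9 mm allowed. Its long axis is within about 0.3° of the cradle's.
- The canister's top measured close to its true size when placed at the fully seated height, so it looks right down on the base. I did not measure the seating depth directly.
- The final pictures show the nearly empty canister upright in its bay and the gripper clear. The spanner, calipers, hammer and coloured look-alikes appear unmoved, judged by eye.

**Tilt:** the tool drifted to a lean of about 2–3° during the moves. By my estimate that had the canister leaning about 0.05 rad just before release in the cradle. It looks settled upright in the pictures now, but I did not measure its final tilt.

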